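# Power up the rover and put the spanners away

### The arm

A 6-joint arm with a two-finger parallel gripper is mounted at the origin on the work surface. World frame = base frame: x ahead of the robot, y to its left, z up, the work surface at z = 0. Lengths are in m, angles in degrees, forces in N, time in s.
With the tool pointing down it reaches from about 0.4 to 0.825 m from the base axis. Payload 7 kg.
Tool frame: the origin (TCP) lies between the finger pads; the fingertips stand 19 mm ahead of it and the grasp point (between the pads) is the TCP; x points along the fingers, y is the direction in which the jaws open and shut, and the axes are right-handed (so a half turn about x gives the same grasp; the last joint's range is limited). The gripper opens to 88 mm and grips with 3 to 60 N. Pads are 19 mm wide; open, the fingers measure 130 mm over their backs; the gripper's body (78 mm by 193 mm) begins 47 mm behind the grasp point.
Start: joints at [86.694, 20.546, 0.682, 0, -70.136, -16.507], TCP at [0.229, 0.635, 0.246] pointing down, gripper open.
Joint ranges: [-176.03, 176.03], [-82.01, 121.73], [-58.28, 71.71], [-173.87, 95.51], [-174.79, -0.11], [-173.66, 173.66]. Speed limits (degrees/s): [136.94, 136.94, 172.46, 180, 180, 180].

### API

Orientations are given as [roll, pitch, yaw] about the fixed x, y, z axes, in that order (R = Rz(yaw) Ry(pitch) Rx(roll)).
In Python, from plant import * gives the robot as it stands.
- The arm moves only by the tool step_arm, never from a script. Its argument "steps" is a list of rows, each a list of 2 entries, a list of its own where there are three numbers: the shift along the tool's x, y, z in units of 0.02 m (1.0 is 0.02 m), then the turn about the tool's x in units of 6 degrees (1.0 is 6 degrees). A call has 1 to 20 rows; each row shifts and turns the commanded pose from where the row before left it, along the tool's axes as they then stand; what a row does not reach is not made up. A row lasts 1/12 s, in which the tool goes at most 41.7 mm and 7.16 degrees, less where a joint would pass 70% of its speed; a pose out of reach is approached as far as the arm can. A call with a number of a shift or a turn outside -1 to 1 is refused whole. A call with a gripper value outside its range is refused whole. "fingers" is the closure, from 0 (fully open) to 1 (shut), set as the call begins (left out, the last holds). The fingers move at their own pace and stop on an object; "grip_force" is the grip in N (left out, the last holds). Time passes only in rows, so rows that do not move let the fingers close. It gives the time, the measured TCP pose, the force and the opening at its end, in the units of the state.
- get_state(): the state, without advancing time (a new reading comes with each control period).
- capture(name): name is "scene" or "top" or "wrist"; returns the picture (480x640x3 uint8, blue, green, red); there is no depth.
- camera_model(name): a dict with "intrinsics" (3x3 intrinsics, pixels), "rvec" (rotation vector, rad) and "tvec" (3), from world to camera coordinates, as OpenCV has them. Camera axes: x right, y down, z forward; pixel columns grow to the right and rows downward; lengths in m; the calibration is good to about 2 mm. A picture is of the moment at which its call begins: read the wrist's pose just before it. camera_model takes no time and is no camera call; for the wrist camera it gives the pose at the moment of the call.
- close_job(): hands the job in, once; it reports no verdict.
The state is a dict: "time_s": time; "joints": joint angles; "qd": joint speeds; "joint_torque": joint torques, N m; "tcp_pos": TCP position; "eef_rot": TCP orientation; "contact_force": force on the tool from outside, world axes, zero at the start; "moment": the same for the moment, N m; "gripper_width": finger opening in m.
Only numpy, scipy, OpenCV 4.12 (cv2) and the standard library are available. Lean on these libraries where they do the work, as an engineer would, in place of code of your own. Each camera call takes 0.05 s, during which the arm holds its last target.

### The job

The rover is ready for its test drive: swing its battery hold-down frame upright, lay every battery pack that is on the bench flat into the rover's battery bays (one to a bay), then swing the frame back down until its cross-bar is fully home in the catch. Hang every wheel spanner by its ring on the sloping rack, one to a peg and pushed right down to the rail, and leave the other things on the bench where they are.

Things in the scene. Friction and masses are not known exactly. Their poses are not given: they have to be found in the camera images.
- rover: four-wheeled chassis 380 mm long, 244 mm wide, 90 mm knobbly wheels; its front faces the robot's side, x points to its rear, z up; origin on the bench under the middle of its battery tray. It does not roll. A plywood electronics deck (up to 130 mm high) sits over the rear wheels.
- frame (a joint): angle of the battery hold-down frame, rad: 0 = fully down, its round cross-bar resting in the catch at the front end of the tray; grows as the bar is lifted up and back about the hinge; 1.57 = upright, stop at 1.8. The hinge is stiff (0.07 N m): the frame stays wherever it is left.
- frame_hinge (a point): middle of the frame's hinge line, on the rover at the rear end of the battery tray, 90 mm above the bench, 68 mm behind the bays' middles. The hinge line runs along this point's y; x points to the rover's rear, z up.
- frame_bar (a point): middle of the frame's cross-bar, 10 mm thick, 128 mm long along y, 153 mm from the hinge. Down, it lies 90 mm above the bench and can be pinched here from above (25 mm free fore and aft, 40 mm below; catch posts 42 mm either side). Legs run 64 mm either side; a plate half-way along them lies 2.5 mm above the packs when down. Upright, the bar is 243 mm above the bench.
- bay_a (a point): middle of the floor of the battery bay on the +y side of the rover's centre spine, 50 mm above the bench. A bay is 112 mm along this point's x and 50 mm along its y, with ribs 10 mm high round it; x points to the rover's rear. The bays' middles are 74 mm apart. A pack lies with its long side along x, either end first.
- bay_b (a point): middle of the floor of the battery bay on the -y side of the rover's centre spine, 50 mm above the bench. A bay is 112 mm along this point's x and 50 mm along its y, with ribs 10 mm high round it; x points to the rover's rear. The bays' middles are 74 mm apart. A pack lies with its long side along x, either end first.
- pack1_mid (a point): centre of a battery pack, a grey and black hard-case block 100 x 40 x 32 mm, about 220 g, lying flat on the bench at the start (centre 16 mm up); long side along its x, 40 mm side along y. May be absent.
- pack2_mid (a point): centre of a battery pack, a grey and black hard-case block 100 x 40 x 32 mm, about 220 g, lying flat on the bench at the start (centre 16 mm up); long side along its x, 40 mm side along y. May be absent.
- spanner1_mid (a point): centre of a flat steel wheel spanner 150 mm long and 8 mm thick, about 110 g, lying flat at the start (centre 4 mm up), x pointing to its ring end; the shank is 15 mm wide, the ring 38 mm across, the open jaw at the other end 34 mm. May be absent.
- spanner1_eye (a point): centre of the eye (24 mm hole) in the ring of spanner1, 56 mm from its centre along x; z is the hole's axis.
- spanner2_mid (a point): centre of a flat steel wheel spanner 160 mm long and 8 mm thick, about 110 g, lying flat at the start (centre 4 mm up), x pointing to its ring end; the shank is 15 mm wide, the ring 38 mm across, the open jaw at the other end 34 mm. May be absent.
- spanner2_eye (a point): centre of the eye (24 mm hole) in the ring of spanner2, 61 mm from its centre along x; z is the hole's axis.
- spanner3_mid (a point): centre of a flat steel wheel spanner 170 mm long and 8 mm thick, about 110 g, lying flat at the start (centre 4 mm up), x pointing to its ring end; the shank is 15 mm wide, the ring 38 mm across, the open jaw at the other end 34 mm. May be absent.
- spanner3_eye (a point): centre of the eye (24 mm hole) in the ring of spanner3, 66 mm from its centre along x; z is the hole's axis.
- rack: sloping dark painted steel rack, 220 mm wide, 152 mm high at the peg tips, fixed; origin on the bench 10 mm behind its lower bar, x pointing to its back. Two bars across it lie in a slope that rises 35 degrees to the back: an upper rail with four pegs and, 105 mm down the slope, a lower bar that carries the shanks; between them it is open.
- peg1 (a point): point on the axis of peg 1 of 4 (counted towards +y), 4 mm above the upper rail, where the middle of a hung spanner's thickness comes to rest; 118 mm above the bench. z points out along the peg, leaning 35 degrees from upright towards the rack's front; x up the slope, y along the rail. Pegs are 8 mm thick, 45 mm long, 50 mm apart.
- peg2 (a point): point on the axis of peg 2 of 4 (counted towards +y), 4 mm above the upper rail, where the middle of a hung spanner's thickness comes to rest; 118 mm above the bench. z points out along the peg, leaning 35 degrees from upright towards the rack's front; x up the slope, y along the rail. Pegs are 8 mm thick, 45 mm long, 50 mm apart.
- peg3 (a point): point on the axis of peg 3 of 4 (counted towards +y), 4 mm above the upper rail, where the middle of a hung spanner's thickness comes to rest; 118 mm above the bench. z points out along the peg, leaning 35 degrees from upright towards the rack's front; x up the slope, y along the rail. Pegs are 8 mm thick, 45 mm long, 50 mm apart.
- peg4 (a point): point on the axis of peg 4 of 4 (counted towards +y), 4 mm above the upper rail, where the middle of a hung spanner's thickness comes to rest; 118 mm above the bench. z points out along the peg, leaning 35 degrees from upright towards the rack's front; x up the slope, y along the rail. Pegs are 8 mm thick, 45 mm long, 50 mm apart.
- spool: bystander: solder spool, 62 mm across, 44 mm high, 600 g, standing behind the packs; origin in the middle of its underside. Not part of the job.
- meter: bystander: orange multimeter, 180 x 85 x 47 mm, lying on its back; origin in the middle of its underside. Not part of the job.
- driver: bystander: screwdriver, 190 mm long, black handle; origin in the middle of its underside. Not part of the job.
- tape: bystander: roll of black tape, 90 mm across, 22 mm high; origin in the middle of its underside. Not part of the job.

How it is judged:
By the outcome, as a careful person would: the job done as asked, in the order asked, and still so for the second after the job is handed in, with the robot touching nothing.
Of pack1, pack2, spanner1, spanner2, spanner3 only 4 to 5 are there at a start; the rules pass over those that are not, and their reading is None.
At some moment in a run one of pack1, pack2, spanner1, spanner2, spanner3 may be knocked a few centimetres aside while the robot is not near it.
It also fails if it takes over 200 s, if anything falls off the work surface, if the arm or the gripper's body presses on something with over 40 N, if the wrist force passes 120 N, or if a joint passes its speed limit or range.

## Working session

There is one attempt and no reset: what is moved stays moved. The work goes in short steps, Python scripts to look and compute and a tool call to move; the robot and the scene stay as the last step left them, time stands still between calls to the robot, and variables do not carry over. Pictures are saved under pics/ and viewed, and the job is handed in when it is done.

Besides the shell and the picture viewer there is one more tool, called as name([rows], argument=value, ...), one row to a line, values as JSON. step_arm: Moves the arm, as the interface text tells. Its arguments: {"type":"object","properties":{"steps":{"type":"array","items":{"type":"array"}},"fingers":{"type":"number"},"grip_force":{"type":"number"}},"required":["steps"]}

```bash
ls; mkdir -p pics; cat > h.py <<'E'
from plant import *
import numpy as np, cv2
from scipy.spatial.transform import Rotation as Ro
def cam(n):
    c=camera_model(n); return np.array(c["intrinsics"],float),Ro.from_rotvec(np.array(c["rvec"],float).ravel()).as_matrix(),np.array(c["tvec"],float).ravel()
def ray(n,px,c=None):
    K,R,t=c or cam(n); d=R.T@np.linalg.solve(K,np.array([px[0],px[1],1.0])); return -R.T@t,d/np.linalg.norm(d)
def onz(n,px,z,c=None):
    o,d=ray(n,px,c); return o+d*(z-o[2])/d[2]
def proj(n,P,c=None):
    K,R,t=c or cam(n); p=K@(R@np.array(P,float)+t); return p[:2]/p[2]
def tri(rs):
    A=np.zeros((3,3));b=np.zeros(3)
    for o,d in rs:
        M=np.eye(3)-np.outer(d,d);A+=M;b+=M@o
    X=np.linalg.solve(A,b); return X,[float(np.linalg.norm(np.cross(X-o,d))) for o,d in rs]
E
python3 - <<'E'
from h import *
s=get_state();print(s)
for n in("scene","top","wrist"):
    c=cam(n);im=capture(n);cv2.imwrite(f"pics/{n}0.png",im);print(n,c[0],-c[1].T@c[2])
E
```

```text
pics
{'time_s': 0.0, 'joints': array([ 8.66940224e+01,  2.05913737e+01,  6.35435692e-01, -2.23220109e-02,
       -7.01344424e+01, -1.65081115e+01]), 'qd': array([-0.02535014,  0.06642681, -0.01508459,  0.00428258, -0.02469964,
        0.05834344]), 'joint_torque': array([ 3.70825786e-03, -5.82717776e+01,  2.93049842e+01,  6.99722797e+00,
        6.87510154e-03, -1.50496826e-04]), 'tcp_pos': array([0.22864662, 0.6346251 , 0.24462904]), 'eef_rot': array([  93.43865807,   89.90721481, -106.38303296]), 'contact_force': array([ 0.25055566, -0.64957086, -0.50982227]), 'moment': array([-0.01208253,  0.01159863,  0.038907  ]), 'gripper_width': 0.08783452704710328}
scene [[561.99166281   0.         319.70239277]
 [  0.         561.99166281 243.60359479]
 [  0.           0.           1.        ]] [ 1.34950411 -1.00714956  1.08890425]
top [[579.25152218   0.         323.64058133]
 [  0.         579.25152218 238.38629206]
 [  0.           0.           1.        ]] [0.32816742 0.00201836 1.63453092]
wrist [[357.83780833   0.         322.56715259]
 [  0.         357.83780833 242.69344983]
 [  0.           0.           1.        ]] [0.30378622 0.60670695 0.38409705]
```

View pics/scene0.png

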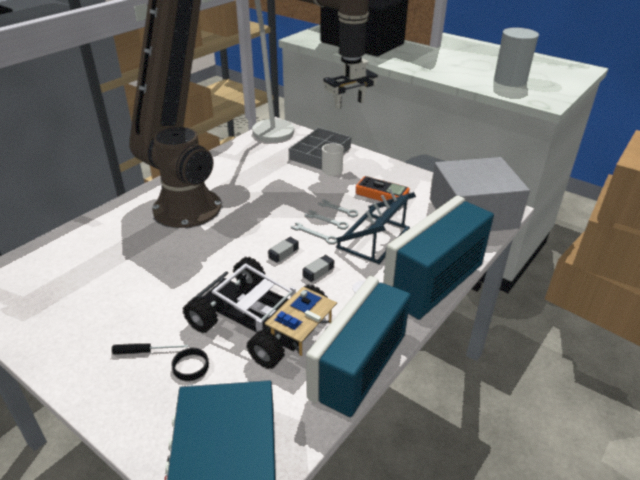

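View pics/top0.png

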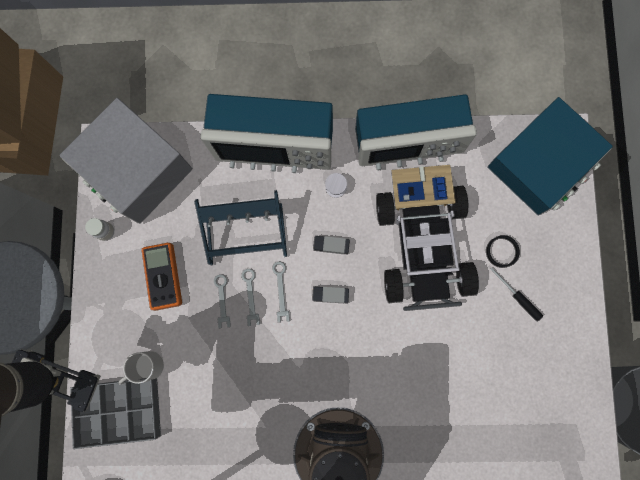

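View pics/wrist0.png

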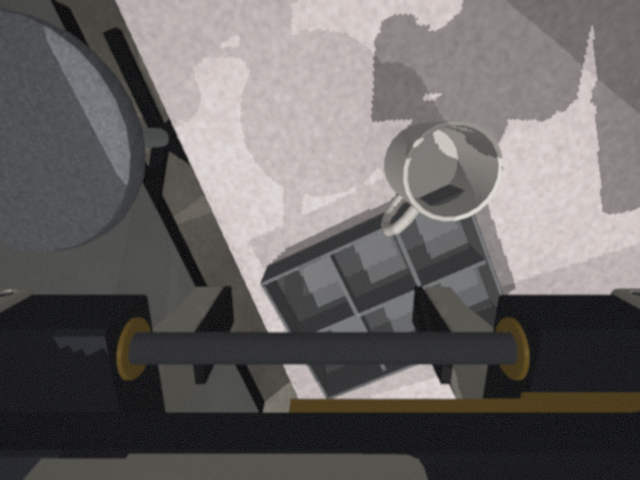

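```bash
cat >> h.py <<'E'
def st():
    s=get_state(); R=Ro.from_euler('xyz',s['eef_rot'],degrees=True).as_matrix(); return s,R
def go(target,phi=None):
    """print tool shifts in units; phi = desired world angle of tool y (deg, mod 180)"""
    s,R=st(); p=s['tcp_pos']
    d=R.T@(np.array(target)-p)/0.02
    a=np.degrees(np.arctan2(R[1,1],R[0,1])); out=f"t={s['time_s']:.1f} tcp={np.round(p,4)} phi={a:.2f} w={s['gripper_width']:.3f} shift units xyz={np.round(d,2)}"
    if phi is not None:
        k=(phi-a+90)%180-90
        out+=f" turn units={-k/6:.2f} or {-(k-180*np.sign(k))/6:.2f} j6={s['joints'][5]:.1f}"
    print(out)
E
python3 - <<'E'
from h import *
c=cam("top")
for nm,px,z in [("packA",(331,244),.032),("packB",(331,294),.032),("s1eye",(222,281),.004),("s1jaw",(224,324),.004),("s2eye",(249,273),.004),("s2jaw",(253,322),.004),("s3eye",(280,267),.004),("s3jaw",(285,320),.004),("barL",(404,306),.09),("barR",(462,304),.09),("peg1",(282,216),.14),("peg4",(212,222),.14),("spool",(336,183),.044),("wheelFL",(394,284),.09),("wheelFR",(468,278),.09)]:
    print(nm,np.round(onz("top",px,z,c),3))
s,R=st();print(R)
go([.55,.1,.3],90)
K,Rc,t=cam("wrist"); o=-Rc.T@t; print("cam in tool",R.T@(o-s['tcp_pos']), "axes",R.T@Rc.T)
im=cv2.imread("pics/top0.png")[150:350,170:500]; cv2.imwrite("pics/t0z.png",cv2.resize(im,None,fx=2.4,fy=2.4,interpolation=cv2.INTER_CUBIC))
E
```

```text
packA [0.569 0.009 0.032]
packB [0.429 0.011 0.032]
s1eye [0.472 0.319 0.004]
s1jaw [0.352 0.312 0.004]
s2eye [0.494 0.242 0.004]
s2jaw [0.356 0.23  0.004]
s3eye [0.509 0.155 0.004]
s3jaw [0.36  0.141 0.004]
barL [ 0.391 -0.182  0.09 ]
barR [ 0.394 -0.335  0.09 ]
peg1 [0.629 0.136 0.14 ]
peg4 [0.616 0.321 0.14 ]
spool [ 0.741 -0.008  0.044]
wheelFL [ 0.449 -0.157  0.09 ]
wheelFR [ 0.462 -0.354  0.09 ]
[[-3.12211545e-04 -3.39018396e-01 -9.40779692e-01]
 [-1.16918367e-03 -9.40778972e-01  3.39018524e-01]
 [-9.99999268e-01  1.20578975e-03 -1.02652718e-04]]
t=0.1 tcp=[0.2287 0.6347 0.2449] phi=-109.82 w=0.087 shift units xyz=[ -2.73  19.71 -24.18] turn units=-3.30 or 26.70 j6=-16.5
cam in tool [-0.1393546   0.00103261 -0.08016782] axes [[-2.32851344e-04 -2.93150875e-01  9.56066164e-01]
 [ 9.99999911e-01 -4.03554002e-04  1.19812957e-04]
 [ 3.50701053e-04  9.56066107e-01  2.93150943e-01]]
```

View pics/t0z.png

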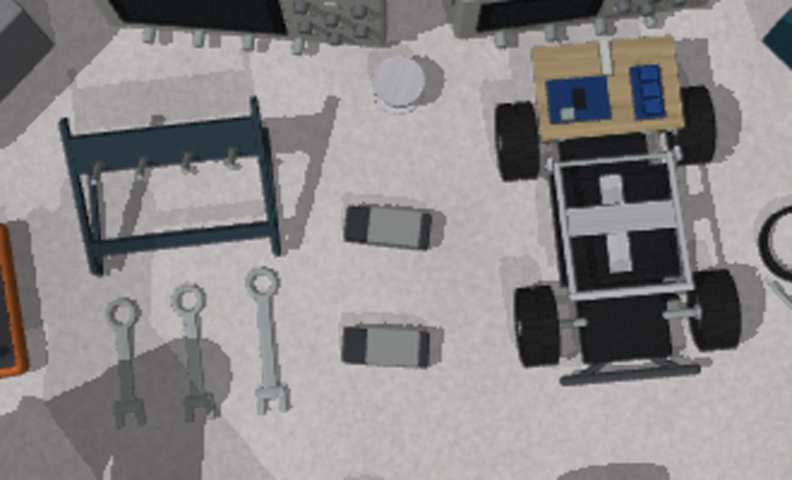

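step_arm([
  [[0,0,0],-0.85],
  [[0,0,0],-0.85],
  [[0,0,0],-0.8],
  [[0,0,0],-0.8],
  [[0,0,0],0],
])

```text
time_s: 0.57
tcp_pos: [0.2287, 0.6349, 0.2452]
eef_rot: [74.7, 90.0, -105.1]
contact_force: [0.2, -0.6, 0.8]
gripper_width: 0.0873
```

```bash
python3 -c "
from h import *
go([.42,.2,.3],-90)"
```

```text
t=0.6 tcp=[0.2287 0.6349 0.2452] phi=-89.80 w=0.087 shift units xyz=[-2.73 21.78 -9.49] turn units=0.03 or -29.97 j6=3.5
```

step_arm([
  [[-0.2,1,-0.4],0],
  [[-0.2,1,-0.4],0],
  [[-0.2,1,-0.4],0],
  [[-0.2,1,-0.4],0],
  [[-0.2,1,-0.4],0],
  [[-0.2,1,-0.4],0],
  [[-0.2,1,-0.4],0],
  [[-0.2,1,-0.4],0],
  [[-0.2,1,-0.4],0],
  [[-0.2,1,-0.4],0],
  [[-0.2,1,-0.5],0],
  [[-0.2,1,-0.5],0],
  [[-0.2,1,-0.5],0],
  [[-0.2,1,-0.5],0],
  [[0,1,-0.5],0],
  [[0,1,-0.5],0],
  [[0,1,-0.5],0],
  [[0,1,-0.5],0],
  [[0,1,-0.5],0],
  [[0,1,-0.5],0],
])

```text
time_s: 2.23
tcp_pos: [0.409, 0.2331, 0.3019]
eef_rot: [-125.9, 90.0, 54.0]
contact_force: [0.4, -0.2, 0.7]
gripper_width: 0.0876
```

step_arm([
  [[0,1,0],0],
  [[0,0.8,0],0],
  [[0,0,0],0],
  [[0,0,0],0],
  [[0,0,0],0],
])

```text
time_s: 2.65
tcp_pos: [0.4087, 0.199, 0.3018]
eef_rot: [-125.4, 90.0, 54.5]
contact_force: [-0.1, 0.3, 0.4]
gripper_width: 0.0879
```

```bash
cat >> h.py <<'E'
def shot(tag,n="wrist"):
    c=cam(n); im=capture(n); cv2.imwrite(f"pics/{tag}.png",im); np.savez(f"pics/{tag}.npz",K=c[0],R=c[1],t=c[2]); return im,c
def load(tag):
    z=np.load(f"pics/{tag}.npz"); return cv2.imread(f"pics/{tag}.png"),(z['K'],z['R'],z['t'])
E
python3 -c "
from h import *
shot('w1'); go([.42,-.2,.3],-90)"
```

```text
t=2.7 tcp=[0.4087 0.1993 0.3017] phi=-90.01 w=0.088 shift units xyz=[ 0.08 19.96 -0.57] turn units=-0.00 or 30.00 j6=39.1
```

View pics/w1.png

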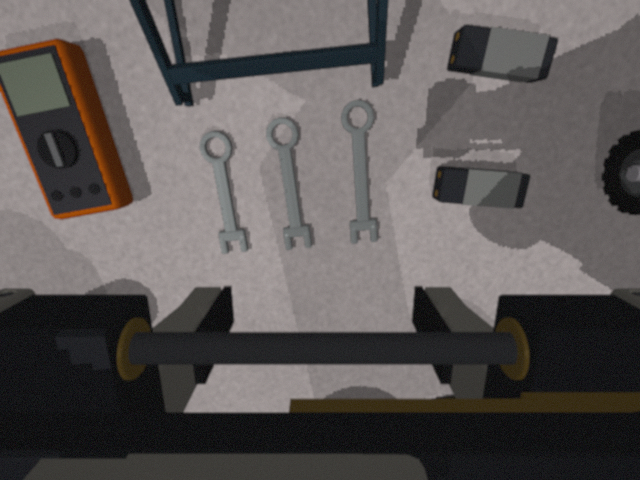

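step_arm([
  [[0,1,0],0],
  [[0,1,0],0],
  [[0,1,0],0],
  [[0,1,0],0],
  [[0,1,0],0],
  [[0,1,0],0],
  [[0,1,0],0],
  [[0,1,0],0],
  [[0,1,0],0],
  [[0,1,0],0],
  [[0,1,0],0],
  [[0,1,0],0],
  [[0,1,0],0],
  [[0,1,0],0],
  [[0,1,0],0],
  [[0,1,0],0],
  [[0,0,0],0],
  [[0,0,0],0],
  [[0,0,0],0],
])

```text
time_s: 4.28
tcp_pos: [0.4089, -0.1205, 0.3014]
eef_rot: [-21.6, 90.0, 158.4]
contact_force: [0.1, -0.2, -0.2]
gripper_width: 0.0874
```

```bash

python3 -c "
from h import *
shot('w2'); go([.42,-.3,.3],-90)"
```

```text
t=4.3 tcp=[ 0.4088 -0.1204  0.3015] phi=-89.97 w=0.088 shift units xyz=[ 0.07  8.98 -0.55] turn units=0.00 or -30.00 j6=79.7
```

View pics/w2.png

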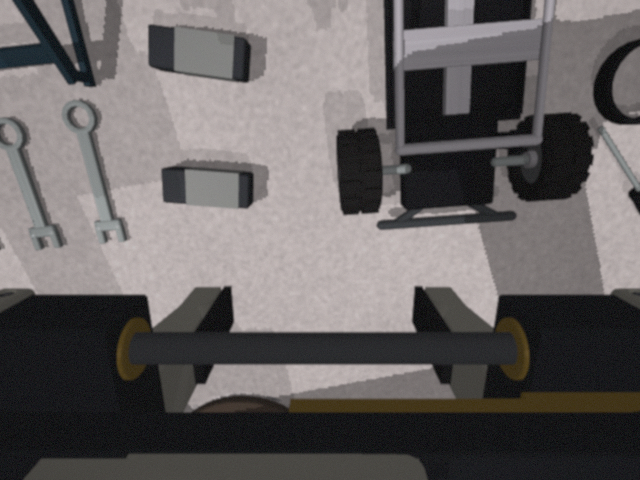

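step_arm([
  [[0,1,0.5],0],
  [[0,1,0.5],0],
  [[0,1,0.5],0],
  [[0,1,0.5],0],
  [[0,1,0],0],
  [[0,1,0],0],
  [[0,1,0],0],
  [[0,1,0],0],
  [[0,0,0],0],
  [[0,0,0],0],
  [[0,0,0],0],
])

```text
time_s: 5.25
tcp_pos: [0.3688, -0.2803, 0.3014]
eef_rot: [-50.2, 90.0, 129.8]
contact_force: [-0.7, 0.2, -0.6]
gripper_width: 0.0875
```

```bash

python3 -c "
from h import *
shot('w3'); go([.42,-.3,.3],-90)"
```

```text
t=5.3 tcp=[ 0.3688 -0.2802  0.3016] phi=-89.95 w=0.087 shift units xyz=[ 0.08  0.99 -2.56] turn units=0.01 or -29.99 j6=102.8
```

View pics/w3.png

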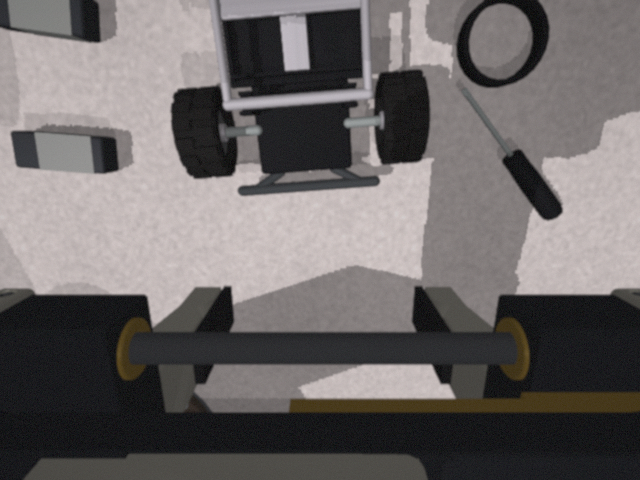

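```bash

python3 - <<'E'
from h import *
a,_=load('w2');b,_=load('w3')
A=cv2.resize(a[80:230,330:600],None,fx=2.9,fy=2.9,interpolation=cv2.INTER_CUBIC)
cv2.imwrite("pics/w2z.png",A)
B=cv2.resize(b[0:200,170:440],None,fx=2.9,fy=2.9,interpolation=cv2.INTER_CUBIC);cv2.imwrite("pics/w3z.png",B)
E
```

```text
(no output)
```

View pics/w2z.png

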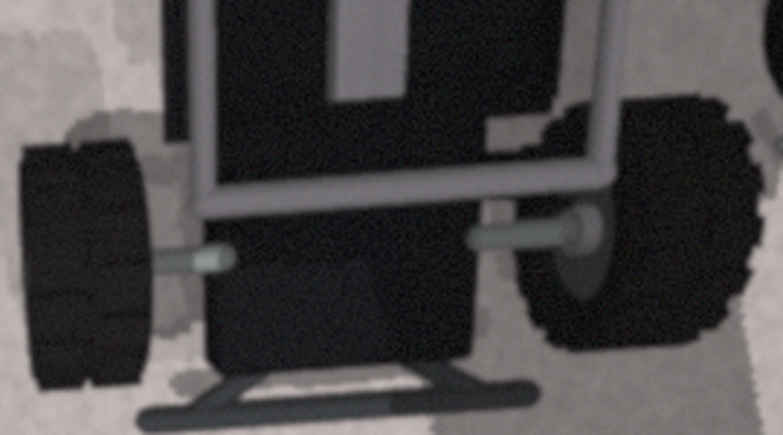

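View pics/w3z.png

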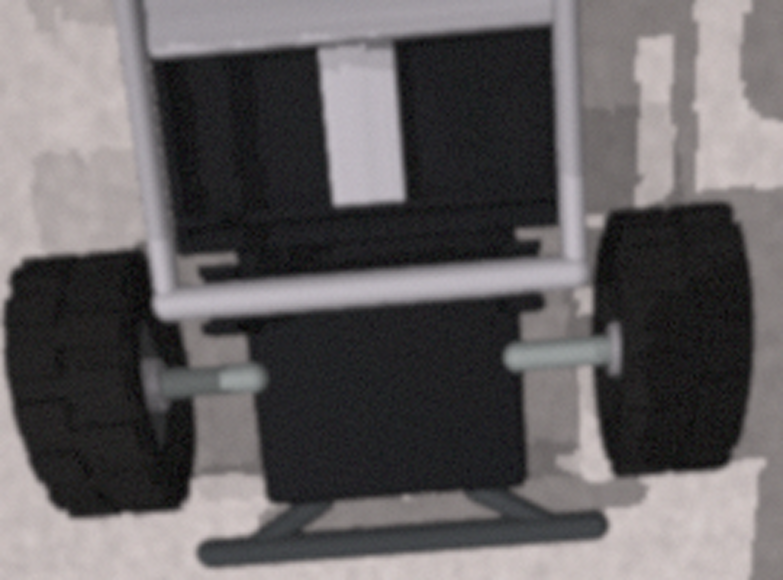

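```bash

python3 - <<'E'
from h import *
_,a=load('w2');_,b=load('w3')
f2=lambda p:(330+p[0]/2.9,80+p[1]/2.9)
f3=lambda p:(170+p[0]/2.9,p[1]/2.9)
P=[]
for p2,p3 in [((203,200),(168,303)),((601,172),(573,272))]:
    X,e=tri([ray('',f2(p2),a),ray('',f3(p3),b)]);print(X,e,onz('',f2(p2),.09,a),onz('',f3(p3),.09,b));P.append(X)
m=(P[0]+P[1])/2;v=P[0]-P[1];print(m,np.linalg.norm(v),np.degrees(np.arctan2(-v[0],v[1])))
go([m[0],m[1],.2],np.degrees(np.arctan2(-v[0],v[1])))
E
```

```text
[ 0.47370768 -0.19504388  0.09087531] [0.0003064581386821683, 0.0003064581386822154] [ 0.47396835 -0.19530176  0.09      ] [ 0.47347196 -0.19475499  0.09      ]
[ 0.48250547 -0.3221402   0.09317943] [0.0002648421248165091, 0.0002648421248164759] [ 0.48270591 -0.32405661  0.09      ] [ 0.48255469 -0.3224454   0.09      ]
[ 0.47810658 -0.25859204  0.09202737] 0.12742127979303286 3.9597758537045236
t=5.3 tcp=[ 0.3688 -0.2802  0.3016] phi=-89.95 w=0.087 shift units xyz=[ 5.08 -1.07 -5.47] turn units=14.35 or -15.65 j6=102.8
```

step_arm([
  [[0.5,-0.2,-0.9],0],
  [[0.5,-0.2,-0.9],0],
  [[0.5,-0.2,-0.9],0],
  [[0.5,-0.2,-0.9],0],
  [[0.5,-0.2,-0.9],0],
  [[0.5,-0.07,-0.97],0],
  [[0,0,0],0.9],
  [[0,0,0],0.9],
  [[0,0,0],0.9],
  [[0,0,0],0.9],
  [[0,0,0],0.9],
  [[0,0,0],0.9],
  [[0,0,0],0.9],
  [[0,0,0],0.9],
  [[0,0,0],0.9],
  [[0,0,0],0.9],
  [[0,0,0],0.9],
  [[0,0,0],0.9],
  [[0,0,0],0.9],
  [[0,0,0],0.9],
], fingers=0.77)

```text
time_s: 6.97
tcp_pos: [0.4783, -0.2584, 0.2419]
eef_rot: [-101.4, 90.0, 2.8]
contact_force: [0.3, 0.4, -0.3]
gripper_width: 0.0205
```

step_arm([
  [[0,0,0],0.9],
  [[0,0,0],0.8],
  [[0,0,0],0],
  [[0,0,0],0],
])

```text
time_s: 7.3
tcp_pos: [0.4782, -0.2588, 0.2418]
eef_rot: [-97.2, 90.0, -2.8]
contact_force: [-0.1, -0.1, 0.2]
gripper_width: 0.0198
```

```bash

python3 -c "
from h import *
shot('w4'); go([.478,-.2587,.096],3.96)"
```

```text
t=7.3 tcp=[ 0.4782 -0.2589  0.2418] phi=-175.58 w=0.020 shift units xyz=[7.29 0.01 0.01] turn units=0.08 or -29.92 j6=12.2
```

View pics/w4.png

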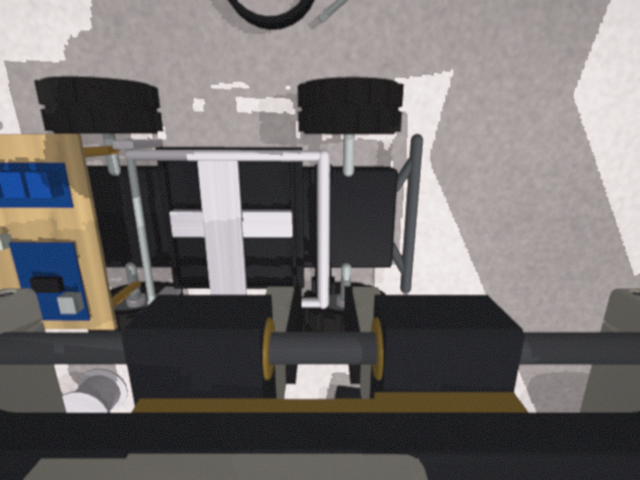

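step_arm([
  [[0.9,0,0],0.08],
  [[0.9,0,0],0],
  [[0.9,0,0],0],
  [[0.9,0,0],0],
  [[0.9,0,0],0],
  [[0.9,0,0],0],
  [[0.9,0,0],0],
  [[0.5,0,0],0],
  [[0.4,0,0],0],
  [[0,0,0],0],
  [[0,0,0],0],
])

```text
time_s: 8.27
tcp_pos: [0.4782, -0.2597, 0.0978]
eef_rot: [145.1, 90.0, -121.2]
contact_force: [0.4, 0.2, 0.7]
gripper_width: 0.0202
```

step_arm([
  [[0,0,0],0],
  [[0,0,0],0],
  [[0,0,0],0],
  [[0,0,0],0],
  [[0,0,0],0],
], fingers=1, grip_force=15)

```text
time_s: 8.68
tcp_pos: [0.4782, -0.2598, 0.0984]
eef_rot: [-115.8, 89.9, -22.1]
contact_force: [-2.4, 0.6, 6.3]
gripper_width: 0.0096
```

```bash

python3 - <<'E'
from h import *
s,R=st(); print(np.round(R,3), s['contact_force'])
go([.478,-.2587,.096],3.96)
# arc in tool units for dtheta steps
th=np.linspace(0,1.62,15);L=.153
dx=np.diff(L*(1-np.cos(th)))/.02; dz=np.diff(L*np.sin(th))/.02
print(np.round(np.c_[th[1:],dx,dz],2))
E
```

```text
[[ 0.001 -0.998 -0.065]
 [-0.    -0.065  0.998]
 [-1.    -0.001 -0.   ]] [-2.42669111  0.55453534  6.31213004]
t=8.7 tcp=[ 0.4782 -0.2598  0.0984] phi=-176.28 w=0.010 shift units xyz=[0.12 0.01 0.06] turn units=-0.04 or 29.96 j6=11.6
[[0.12 0.05 0.88]
 [0.23 0.15 0.87]
 [0.35 0.25 0.85]
 [0.46 0.35 0.81]
 [0.58 0.44 0.77]
 [0.69 0.53 0.71]
 [0.81 0.6  0.65]
 [0.93 0.67 0.57]
 [1.04 0.74 0.49]
 [1.16 0.79 0.4 ]
 [1.27 0.83 0.31]
 [1.39 0.86 0.21]
 [1.5  0.88 0.11]
 [1.62 0.88 0.01]]
```

step_arm([
  [[-0.44,-0.02,0],0],
  [[-0.44,-0.03,0],0],
  [[-0.44,-0.07,0],0],
  [[-0.43,-0.08,0],0],
  [[-0.43,-0.12,0],0],
  [[-0.42,-0.13,0],0],
  [[-0.41,-0.17,0],0],
  [[-0.4,-0.18,0],0],
  [[-0.39,-0.22,0],0],
  [[-0.38,-0.22,0],0],
  [[-0.36,-0.26,0],0],
  [[-0.35,-0.27,0],0],
  [[-0.33,-0.3,0],0],
  [[-0.32,-0.3,0],0],
  [[0,0,0],0],
])

```text
time_s: 9.93
tcp_pos: [0.5235, -0.2565, 0.2105]
eef_rot: [87.0, 89.7, -179.2]
contact_force: [-14.7, 2.3, 13.9]
gripper_width: 0.0094
```

step_arm([
  [[-0.29,-0.33,0],0],
  [[-0.28,-0.34,0],0],
  [[-0.25,-0.37,0],0],
  [[-0.24,-0.37,0],0],
  [[-0.2,-0.39,0],0],
  [[-0.2,-0.4,0],0],
  [[-0.16,-0.41,0],0],
  [[-0.15,-0.42,0],0],
  [[-0.11,-0.43,0],0],
  [[-0.1,-0.43,0],0],
  [[-0.06,-0.44,0],0],
  [[-0.05,-0.44,0],0],
  [[-0.01,-0.44,0],0],
  [[0,-0.44,0],0],
  [[0,0,0],0],
  [[0,0,0],0],
])

```text
time_s: 11.27
tcp_pos: [0.64, -0.248, 0.2509]
eef_rot: [-72.6, 89.9, 21.1]
contact_force: [0.5, 6.1, 3.3]
gripper_width: 0.0093
```

```bash

python3 - <<'E'
from h import *
shot('sc1','scene'); shot('w5')
go([.478,-.2587,.096],3.96)
im,_=load('sc1');cv2.imwrite('pics/sc1z.png',cv2.resize(im[150:400,120:440],None,fx=2.4,fy=2.4))
E
```

```text
t=11.4 tcp=[ 0.6396 -0.2481  0.2509] phi=-176.24 w=0.009 shift units xyz=[ 7.73  8.12 -0.01] turn units=-0.03 or 29.97 j6=8.8
```

View pics/sc1z.png

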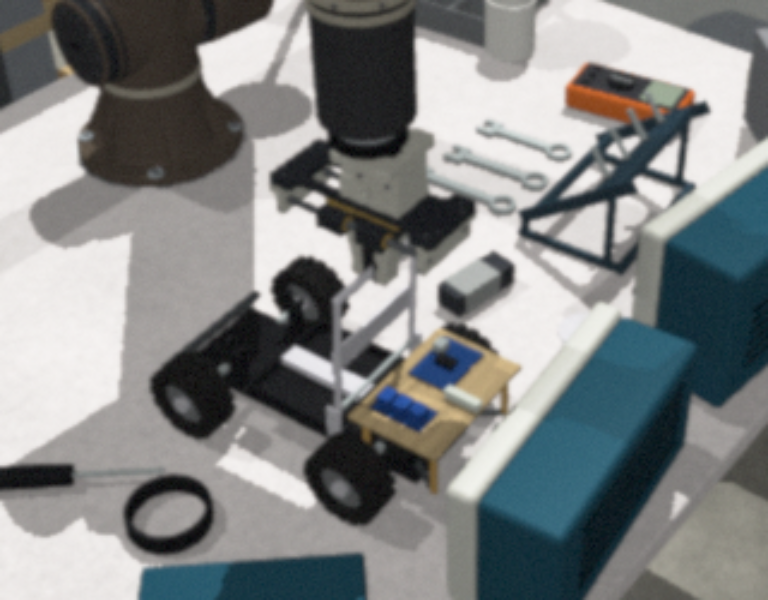

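View pics/w5.png

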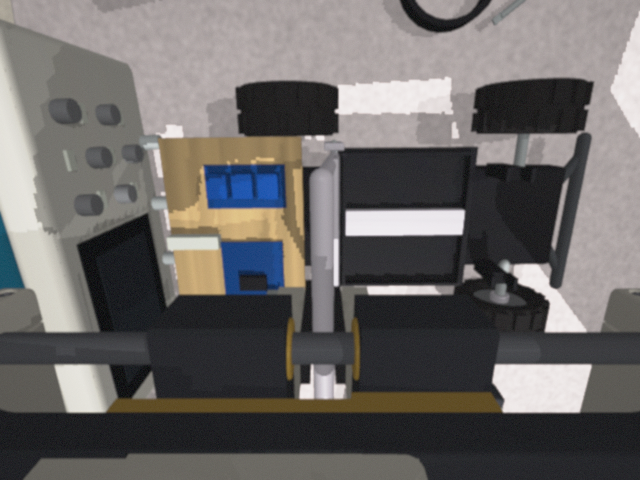

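step_arm([
  [[0,0,0],0],
  [[0,0,0],0],
  [[0,0,0],0],
  [[-0.8,0,0],0],
  [[-0.8,0,0],0],
  [[-0.8,0,0],0],
  [[-0.8,0,0],0],
  [[0,0.8,0.8],0],
  [[0,0.9,0.9],0],
  [[0,1,0.9],0],
  [[0,1,0],0],
  [[0,1,0],0],
  [[0,0.5,0],0],
  [[0,0,0],0],
  [[0,0,0],0],
], fingers=0.7)

```text
time_s: 12.62
tcp_pos: [0.5311, -0.2044, 0.3149]
eef_rot: [-105.5, 89.9, -11.8]
contact_force: [0.7, 0.2, 0.3]
gripper_width: 0.0265
```

```bash

python3 - <<'E'
from h import *
shot('w6')
go([.55,-.2587,.2],3.96)
E
```

```text
t=12.7 tcp=[ 0.5315 -0.2044  0.3146] phi=-176.31 w=0.027 shift units xyz=[ 5.73 -0.74 -2.77] turn units=-0.05 or 29.95 j6=5.0
```

View pics/w6.png

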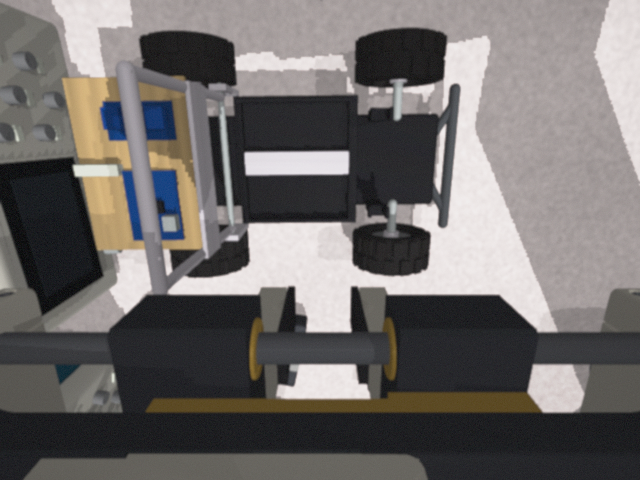

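```bash

python3 - <<'E'
from h import *
a,_=load('w5');b,_=load('w6')
g=lambda im:cv2.convertScaleAbs(np.uint8(255*(im/255.)**0.5),alpha=1.3)
cv2.imwrite("pics/w5z.png",g(cv2.resize(a[130:300,320:490],None,fx=3.5,fy=3.5,interpolation=cv2.INTER_CUBIC)))
cv2.imwrite("pics/w6z.png",g(cv2.resize(b[80:240,220:380],None,fx=3.7,fy=3.7,interpolation=cv2.INTER_CUBIC)))
E
```

```text
(no output)
```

View pics/w5z.png

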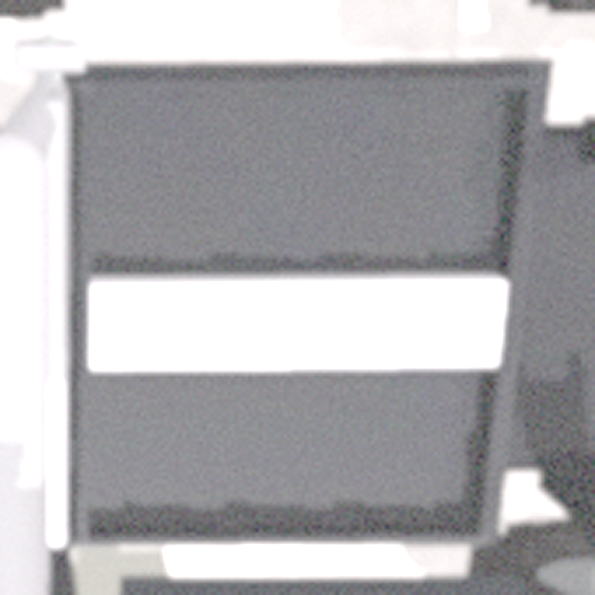

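View pics/w6z.png

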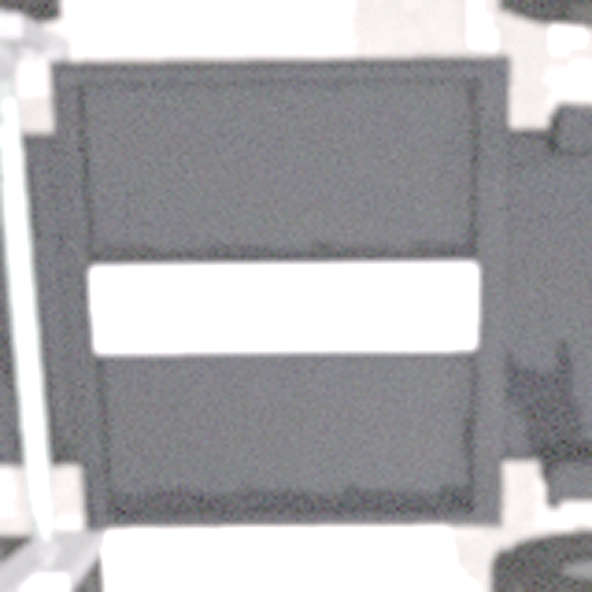

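```bash

python3 - <<'E'
from h import *
_,a=load('w5');_,b=load('w6')
f5=lambda p:(320+p[0]/3.5,130+p[1]/3.5); f6=lambda p:(220+p[0]/3.7,80+p[1]/3.7)
P=[]
for p,q in [((88,277),(88,265)),((510,277),(480,260)),((502,368),(480,350)),((88,373),(93,355))]:
    X,e=tri([ray('',f5(p),a),ray('',f6(q),b)]);P.append(X);print(np.round(X,4),np.round(e,4))
P=np.array(P);z=P[:,2].mean()
Q=np.array([onz('',f6(q),.06,b) for q in [(88,265),(480,260),(480,350),(93,355)]]);print(np.round(Q,4))
for A in(P,Q):
    c=A.mean(0);v=(A[0]+A[3]-A[1]-A[2])/2;print('c',c,'len',np.linalg.norm(v),'yaw',np.degrees(np.arctan2(v[1],v[0])),'wid',np.linalg.norm((A[0]-A[3])[:2]))
# outer tray corners on z=.06
for q in [(55,62),(507,60),(500,522),(90,525)]: print(np.round(onz('',f6(q),.06,b),4))
m=np.array([.4781,-.2586]);yaw=np.radians(3.96);u=np.array([np.cos(yaw),np.sin(yaw)]);n=np.array([-u[1],u[0]])
c=m+u*(.153-.068);print('from bar: tray mid',c,'bay_a',c+n*.037,'bay_b',c-n*.037)
E
```

```text
[ 0.62   -0.2608  0.0576] [0.0004 0.0004]
[ 0.5067 -0.269   0.0587] [0.0002 0.0002]
[ 0.5045 -0.2436  0.059 ] [0. 0.]
[ 0.618  -0.2351  0.0611] [0.0001 0.0001]
[[ 0.6197 -0.2606  0.06  ]
 [ 0.5068 -0.2692  0.06  ]
 [ 0.5046 -0.2436  0.06  ]
 [ 0.6183 -0.2349  0.06  ]]
c [ 0.56229679 -0.252117    0.05909318] len 0.11371417050052919 yaw 4.204657172723725 wid 0.025731285041169193
c [ 0.56231779 -0.25207421  0.06      ] len 0.11365882638160835 yaw 4.392717634837949 wid 0.02574187980837892
[ 0.6288 -0.3147  0.06  ]
[ 0.5039 -0.3231  0.06  ]
[ 0.494  -0.1922  0.06  ]
[ 0.6191 -0.1832  0.06  ]
from bar: tray mid [ 0.56289706 -0.2527299 ] bay_a [ 0.56034184 -0.21581824] bay_b [ 0.56545228 -0.28964156]
```

```bash

python3 - <<'E'
from h import *
shot('top1','top')
a,_=load('w1');b,_=load('w2');t,_=load('top1')
f=lambda im,x0,y0,w,h,s:cv2.resize(im[y0:y0+h,x0:x0+w],None,fx=s,fy=s,interpolation=cv2.INTER_CUBIC)
A=np.vstack([f(a,425,10,150,90,4),f(a,425,145,150,80,4)])
B=np.vstack([f(b,130,10,150,90,4),f(b,130,145,150,80,4)])
cv2.imwrite("pics/p1.png",A[:600]);cv2.imwrite("pics/p2.png",B[:600])
cv2.imwrite("pics/t1z.png",f(t,180,180,320,150,2.5))
E
```

```text
(no output)
```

View pics/p1.png

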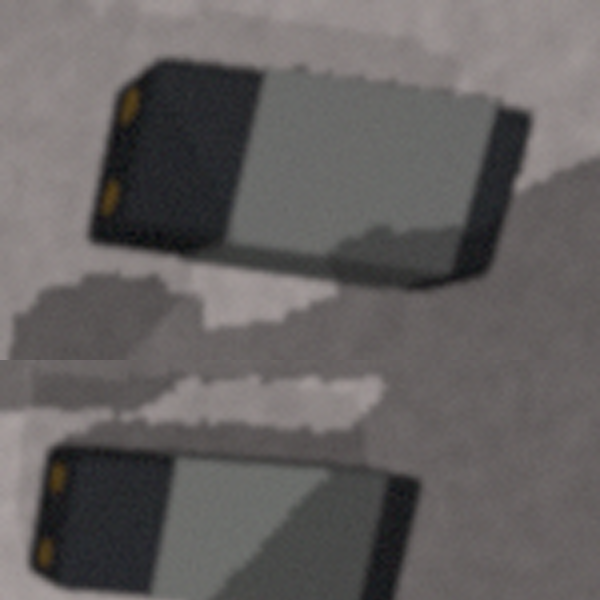

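View pics/p2.png

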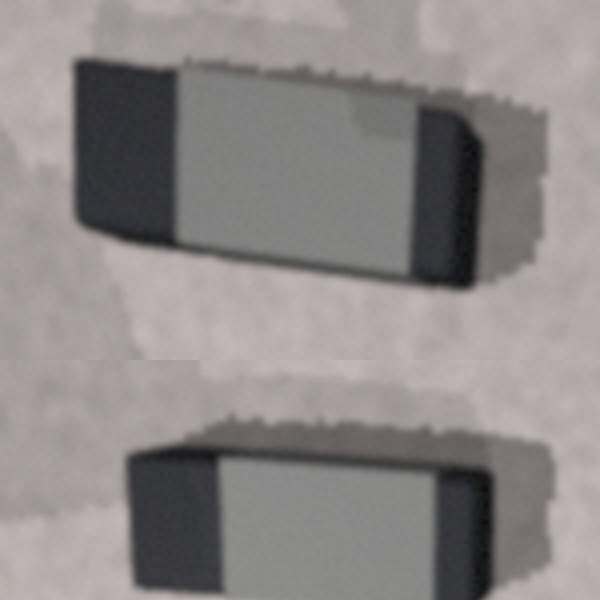

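View pics/t1z.png

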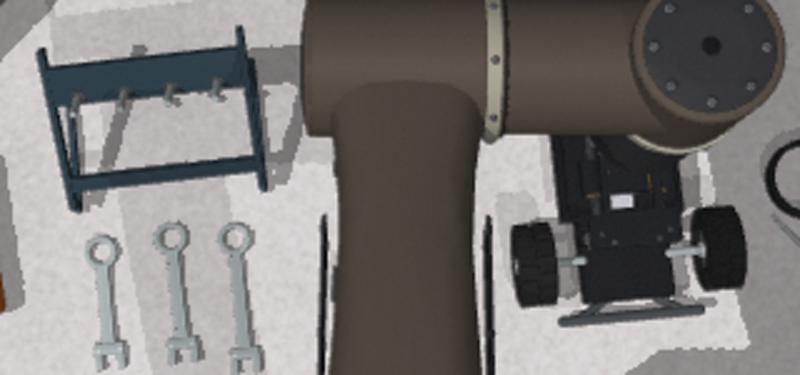

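```bash

python3 - <<'E'
from h import *
_,a=load('w1');_,b=load('w2')
def f(p,x0): 
    x,y=p; return (x0+x/4,10+y/4) if y<360 else (x0+x/4,145+(y-360)/4)
for nm,L in {'A':[((265,68),(180,65)),((495,100),(415,103))],'B':[((175,457),(220,458)),((390,476),(438,470))]}.items():
    P=[]
    for p,q in L:
        X,e=tri([ray('',f(p,425),a),ray('',f(q,130),b)]);P.append(X);print(nm,np.round(X,4),np.round(e,4))
    P=np.array(P);v=P[0]-P[1];v[2]=0;print('len',np.linalg.norm(v),'ang of long axis',np.degrees(np.arctan2(v[1],v[0])))
E
```

```text
A [0.5912 0.027  0.0313] [0.0003 0.0003]
A [ 0.5831 -0.0318  0.0323] [0.0003 0.0003]
len 0.05940064615441603 ang of long axis 82.13653123130912
B [0.4493 0.0331 0.0314] [0. 0.]
B [ 0.445  -0.0281  0.0317] [0.001 0.001]
len 0.06133085484222731 ang of long axis 85.96015898071191
```

step_arm([
  [[0,0,0],0.95],
  [[0,0,0],1],
  [[0,0,0],0],
  [[0,0,0],0],
], fingers=0)

```text
time_s: 13.05
tcp_pos: [0.5316, -0.2042, 0.3138]
eef_rot: [98.7, 90.0, -179.1]
contact_force: [0.9, -0.3, 0.1]
gripper_width: 0.0473
```

```bash

python3 - <<'E'
from h import *
go([.5682,.007,.15],-8)
E
```

```text
t=13.1 tcp=[ 0.5316 -0.2042  0.3138] phi=172.18 w=0.047 shift units xyz=[ 8.19 -0.39 10.71] turn units=0.03 or -29.97 j6=-6.5
```

step_arm([
  [[0.4,-0.04,1],0],
  [[0.4,-0.04,1],0],
  [[0.4,-0.04,1],0],
  [[0.8,-0.04,1],0],
  [[0.9,-0.04,1],0],
  [[0.9,-0.04,1],0],
  [[0.9,-0.04,1],0],
  [[0.9,-0.04,1],0],
  [[0.9,-0.04,1],0],
  [[0.9,-0.03,1],0],
  [[0.8,0,0.7],0],
  [[0,0,0],0],
  [[0,0,0],0],
])

```text
time_s: 14.13
tcp_pos: [0.5683, 0.0072, 0.1494]
eef_rot: [122.5, 89.9, -155.3]
contact_force: [-0.2, -0.1, -0.1]
gripper_width: 0.0879
```

```bash

python3 - <<'E'
from h import *
shot('w7');shot('sc2','scene')
go([.5682,.007,.034],-8)
im,_=load('sc2');cv2.imwrite('pics/sc2z.png',cv2.resize(im[150:350,180:440],None,fx=3,fy=3))
E
```

```text
t=14.2 tcp=[0.569  0.0065 0.151 ] phi=172.11 w=0.087 shift units xyz=[5.85 0.04 0.02] turn units=0.02 or -29.98 j6=-28.3
```

View pics/w7.png

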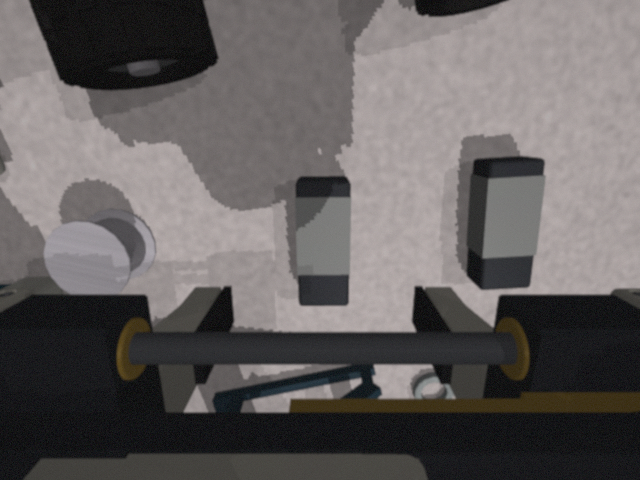

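View pics/sc2z.png

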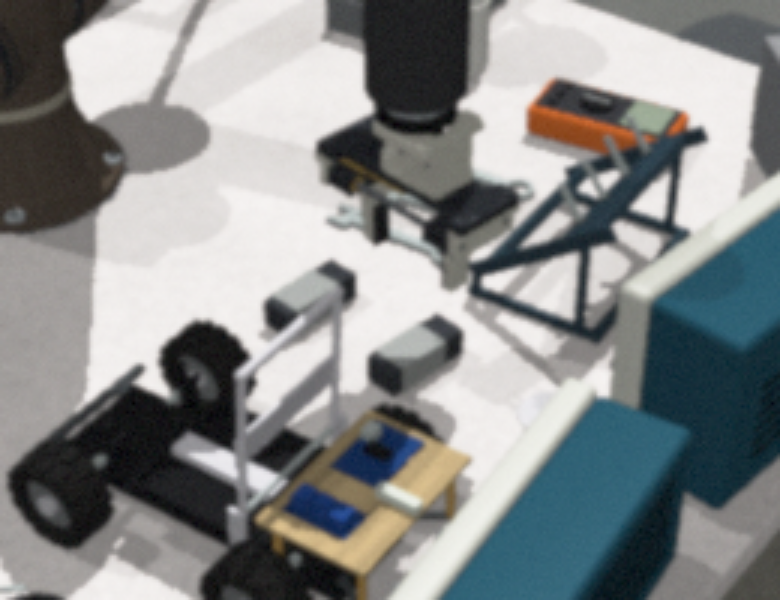

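```bash

python3 - <<'E'
from h import *
im,c=load('w7')
for p in [(298,178),(349,177),(349,303),(299,303),(476,160),(543,160),(530,287),(468,285)]: print(np.round(onz('',p,.032,c),4))
E
```

```text
[ 0.5789 -0.045   0.032 ]
[ 0.5429 -0.0408  0.032 ]
[0.5541 0.0573 0.032 ]
[0.5933 0.0519 0.032 ]
[ 0.4533 -0.0405  0.032 ]
[ 0.4067 -0.0341  0.032 ]
[0.4126 0.0628 0.032 ]
[0.4605 0.0545 0.032 ]
```

step_arm([
  [[0.9,0,0],0],
  [[0.9,0,0],0],
  [[0.9,0,0],0],
  [[0.9,0,0],0],
  [[0.9,0,0],0],
  [[0.7,0,0],0],
  [[0.6,0,0],0],
  [[0,0,0],0],
  [[0,0,0],0],
])

```text
time_s: 14.98
tcp_pos: [0.5687, 0.0061, 0.0349]
eef_rot: [-127.7, 90.0, -45.7]
contact_force: [0.1, -0.6, -0.1]
gripper_width: 0.0875
```

step_arm([
  [[0,0,0],0],
  [[0,0,0],0],
  [[0,0,0],0],
  [[0,0,0],0],
  [[0,0,0],0],
  [[0,0,0],0],
  [[0,0,0],0],
  [[0,0,0],0],
], fingers=1, grip_force=25)

```text
time_s: 15.65
tcp_pos: [0.5683, 0.0068, 0.0344]
eef_rot: [112.1, 90.0, -165.9]
contact_force: [-2.5, 0.5, 3.2]
gripper_width: 0.0397
```

```bash

python3 - <<'E'
from h import *
go([.5682,.007,.22],94.1)
E
```

```text
t=15.7 tcp=[0.5683 0.0068 0.0344] phi=172.02 w=0.040 shift units xyz=[-9.28  0.01  0.01] turn units=12.99 or -17.01 j6=-28.4
```

step_arm([
  [[-0.6,0,0],0],
  [[-0.9,0,0],0],
  [[-0.9,0,0],0],
  [[-0.9,0,0],0.9],
  [[-0.9,0,0],0.9],
  [[-0.9,0,0],0.9],
  [[-0.9,0,0],0.9],
  [[-0.9,0,0],0.9],
  [[-0.9,0,0],0.9],
  [[-0.9,0,0],0.9],
  [[-0.9,0,0],0.9],
  [[-0.9,0,0],0.9],
  [[-0.9,0,0],0.9],
  [[-0.9,0,0],0.9],
  [[-0.9,0,0],0.9],
  [[0,0,0],0.9],
  [[0,0,0],0.9],
  [[0,0,0],0.4],
  [[0,0,0],0],
  [[0,0,0],0],
])

```text
time_s: 17.32
tcp_pos: [0.5681, 0.0068, 0.2979]
eef_rot: [-179.1, 89.9, -175.0]
contact_force: [0.1, -0.1, -1.7]
gripper_width: 0.0399
```

```bash

python3 - <<'E'
from h import *
go([.5652,-.2892,.30],94.1)
E
```

```text
t=17.3 tcp=[0.5681 0.0068 0.2979] phi=94.10 w=0.040 shift units xyz=[ -0.1  -14.75  -1.2 ] turn units=0.00 or -30.00 j6=-106.3
```

step_arm([
  [[0,-0.5,-0.1],0],
  [[0,-1,-0.1],0],
  [[0,-1,-0.1],0],
  [[0,-1,-0.1],0],
  [[0,-1,-0.1],0],
  [[0,-1,-0.1],0],
  [[0,-1,-0.1],0],
  [[0,-1,-0.1],0],
  [[0,-1,-0.1],0],
  [[0,-1,-0.1],0],
  [[0,-1,-0.1],0],
  [[0,-1,-0.1],0],
  [[0,-1,0],0],
  [[0,-1,0],0],
  [[0,-0.8,0],0],
  [[0,-0.45,0],0],
  [[0,0,0],0],
  [[0,0,0],0],
  [[0,0,0],0],
])

```text
time_s: 18.9
tcp_pos: [0.5649, -0.2888, 0.2982]
eef_rot: [126.8, 90.0, 130.9]
contact_force: [0.1, 0.9, -1.5]
gripper_width: 0.0397
```

```bash

python3 - <<'E'
from h import *
shot('w8')
go([.5652,-.2892,.086],94.1)
E
```

```text
t=18.9 tcp=[ 0.565  -0.2886  0.2984] phi=94.06 w=0.040 shift units xyz=[ 1.062e+01 -3.000e-02  1.000e-02] turn units=-0.01 or 29.99 j6=-76.5
```

View pics/w8.png

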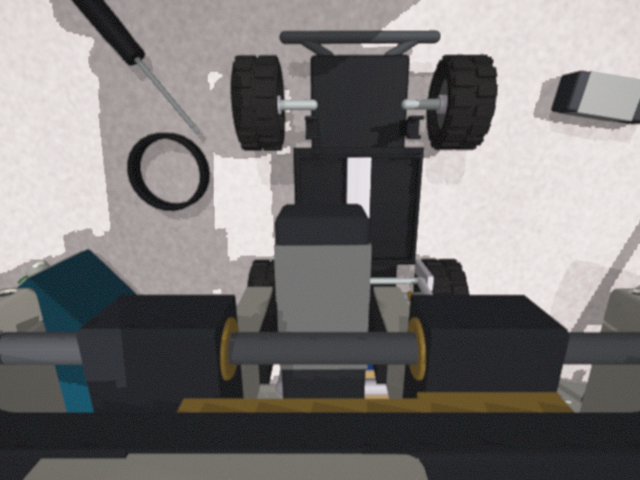

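step_arm([
  [[0.9,0,0],0],
  [[0.9,0,0],0],
  [[0.9,0,0],0],
  [[0.9,0,0],0],
  [[0.9,0,0],0],
  [[0.9,0,0],0],
  [[0.9,0,0],0],
  [[0.9,0,0],0],
  [[0.8,0,0],0],
  [[0.6,0,0],0],
  [[0.4,0,0],0],
  [[0.3,0,0],0],
  [[0.3,0,0],0],
  [[0.3,0,0],0],
  [[0.3,0,0],0],
  [[0.2,0,0],0],
  [[0.2,0,0],0],
  [[0,0,0],0],
  [[0,0,0],0],
])

```text
time_s: 20.53
tcp_pos: [0.5651, -0.2893, 0.0863]
eef_rot: [-175.2, 90.0, -171.2]
contact_force: [-0.9, -0.8, -2.1]
gripper_width: 0.0396
```

```bash

python3 - <<'E'
from h import *
shot('w9')
go([.5652,-.2892,.0845],94.1)
E
```

```text
t=20.6 tcp=[ 0.5652 -0.2893  0.0865] phi=94.01 w=0.040 shift units xyz=[ 0.1   0.01 -0.  ] turn units=-0.01 or 29.99 j6=-76.5
```

View pics/w9.png

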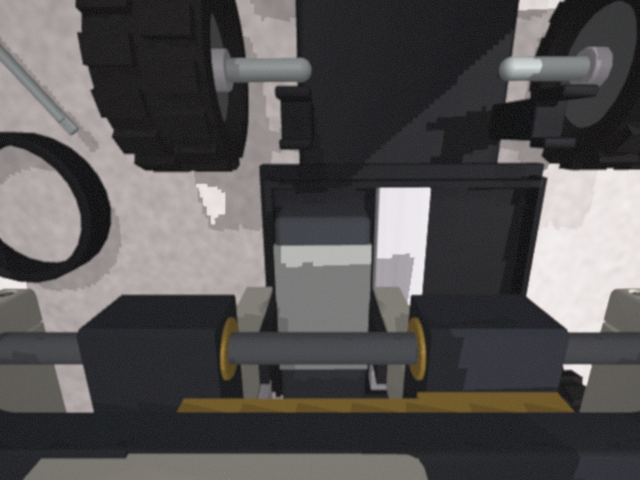

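step_arm([
  [[0.1,0,0],0],
  [[0,0,0],0],
  [[0,0,0],0],
  [[0,0,0],0],
  [[-0.3,0,0],0],
  [[-0.8,0,0],0],
  [[-1,0,0],0],
  [[-1,0,0],0],
  [[-1,0,0],0],
  [[-1,0,0],0],
  [[-1,0,0],0],
  [[-1,0,0],0],
  [[-1,0,0],0],
  [[-1,0,0],0],
  [[0,0,0],0],
  [[0,0,0],0],
], fingers=0.4)

```text
time_s: 21.92
tcp_pos: [0.5656, -0.2894, 0.2684]
eef_rot: [-16.4, 89.8, -12.4]
contact_force: [-0.2, 1.2, -0.2]
gripper_width: 0.0526
```

```bash

python3 - <<'E'
from h import *
shot('w10')
go([.4276,.0106,.27],-4)
E
```

```text
t=22.0 tcp=[ 0.565  -0.2891  0.2669] phi=94.00 w=0.053 shift units xyz=[-0.16 15.43 -5.81] turn units=-13.67 or 16.33 j6=-76.5
```

View pics/w10.png

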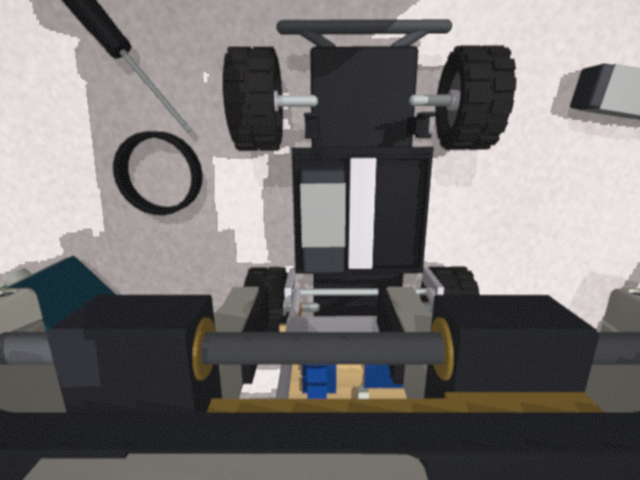

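step_arm([
  [[0,0.6,-0.2],0],
  [[0,1,-0.2],0],
  [[0,1,-0.2],0],
  [[0,1,-0.2],0],
  [[0,1,-0.2],0],
  [[0,1,-0.2],0],
  [[0,1,-0.2],0],
  [[0,1,-0.2],0],
  [[0,1,-0.2],0],
  [[0,1,-0.2],0],
  [[0.4,1,-0.2],0],
  [[0.4,1,-0.2],0],
  [[0.4,1,-0.1],0],
  [[0.4,1,0],0],
  [[0.4,1,0],0],
  [[0.4,0.6,0],0],
  [[0,0,0],0],
  [[0,0,0],0],
], fingers=0)

```text
time_s: 23.47
tcp_pos: [0.4932, 0.0109, 0.2175]
eef_rot: [-160.9, 89.9, -156.8]
contact_force: [0.3, 0.0, -0.2]
gripper_width: 0.0875
```

```bash

python3 - <<'E'
from h import *
im,c=shot('w11')
go([.4276,.0106,.2],-4)
cv2.imwrite('pics/w11z.png',im[50:350,150:550])
E
```

```text
t=23.5 tcp=[0.4937 0.0104 0.2181] phi=94.06 w=0.088 shift units xyz=[ 0.91  0.24 -3.29] turn units=-13.66 or 16.34 j6=-110.0
```

View pics/w11.png

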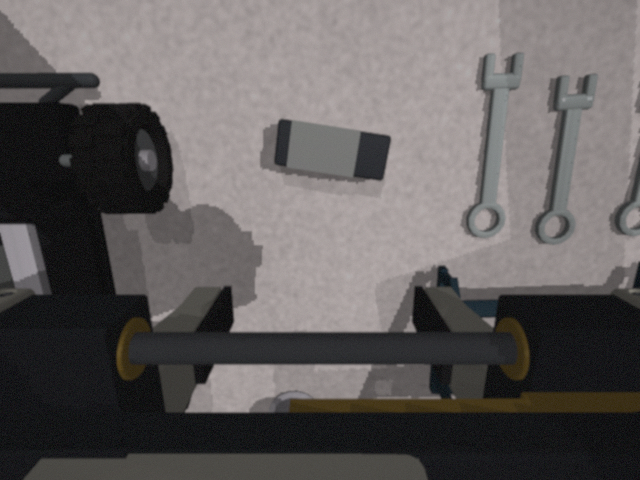

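```bash

python3 - <<'E'
from h import *
im,c=load('w11')
cv2.imwrite('pics/w11z.png',cv2.resize(im[105:195,260:400],None,fx=5,fy=5,interpolation=cv2.INTER_CUBIC))
E
```

```text
(no output)
```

View pics/w11z.png

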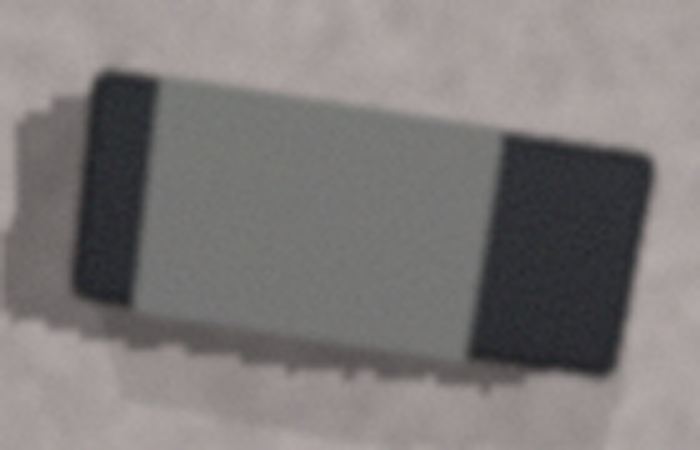

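```bash

python3 - <<'E'
from h import *
im,c=load('w11')
P=np.array([onz('',(260+x/5,105+y/5),.032,c) for x,y in [(95,70),(655,155),(612,372),(75,298)]]);print(np.round(P,4))
m=P.mean(0);v=(P[1]+P[2]-P[0]-P[3])/2;a=np.degrees(np.arctan2(v[1],v[0]));print(m,np.linalg.norm(v),a)
go([m[0],m[1],.15],a-90)
E
```

```text
[[ 0.4051 -0.0344  0.032 ]
 [ 0.4122  0.0634  0.032 ]
 [ 0.45    0.0604  0.032 ]
 [ 0.4438 -0.0366  0.032 ]]
[0.42776756 0.01319793 0.032     ] 0.09758213166571758 86.11103143074132
t=23.5 tcp=[0.4937 0.0104 0.2181] phi=94.06 w=0.088 shift units xyz=[ 3.41  0.37 -3.27] turn units=-13.68 or 16.32 j6=-110.0
```

step_arm([
  [[0.8,0.1,-0.8],0],
  [[0.8,0.1,-0.8],0],
  [[0.8,0.1,-0.8],0],
  [[0.8,0.05,-0.87],0],
  [[0,0,0],-0.95],
  [[0,0,0],-0.95],
  [[0,0,0],-0.95],
  [[0,0,0],-0.95],
  [[0,0,0],-0.95],
  [[0,0,0],-0.95],
  [[0,0,0],-0.95],
  [[0,0,0],-0.95],
  [[0,0,0],-0.95],
  [[0,0,0],-0.95],
  [[0,0,0],-0.95],
  [[0,0,0],-0.95],
  [[0,0,0],-0.95],
  [[0,0,0],-0.95],
  [[0,0,0],-0.38],
  [[0,0,0],0],
])

```text
time_s: 25.18
tcp_pos: [0.4284, 0.0123, 0.1547]
eef_rot: [-79.9, 90.0, 6.2]
contact_force: [0.4, 0.2, -0.6]
gripper_width: 0.0877
```

```bash

python3 - <<'E'
from h import *
go([.4278,.0120,.0345],-4)
E
```

```text
t=25.2 tcp=[0.4284 0.0123 0.1547] phi=176.13 w=0.088 shift units xyz=[ 6.01  0.03 -0.02] turn units=0.02 or -29.98 j6=-32.1
```

step_arm([
  [[0.9,0,0],0],
  [[0.9,0,0],0],
  [[0.9,0,0],0],
  [[0.9,0,0],0],
  [[0.9,0,0],0],
  [[0.8,0,0],0],
  [[0.7,0,0],0],
  [[0,0,0],0],
  [[0,0,0],0],
])

```text
time_s: 25.93
tcp_pos: [0.428, 0.0124, 0.0342]
eef_rot: [127.4, 89.9, -146.6]
contact_force: [0.2, 0.5, 0.9]
gripper_width: 0.0874
```

step_arm([
  [[0,0,0],0],
  [[0,0,0],0],
  [[0,0,0],0],
  [[0,0,0],0],
  [[0,0,0],0],
  [[0,0,0],0],
  [[0,0,0],0],
  [[0,0,0],0],
], fingers=1, grip_force=25)

```text
time_s: 26.6
tcp_pos: [0.4281, 0.0129, 0.0344]
eef_rot: [110.2, 90.0, -163.7]
contact_force: [-4.4, -0.3, 2.6]
gripper_width: 0.0396
```

step_arm([
  [[-0.6,0,0],0],
  [[-0.9,0,0],0],
  [[-0.9,0,0],0],
  [[-0.9,0,0],0.9],
  [[-0.9,0,0],0.9],
  [[-0.9,0,0],0.9],
  [[-0.9,0,0],0.9],
  [[-0.9,0,0],0.9],
  [[-0.9,0,0],0.9],
  [[-0.9,0,0],0.9],
  [[-0.9,0,0],0.9],
  [[-0.9,0,0],0.9],
  [[-0.9,0,0],0.9],
  [[-0.9,0,0],0.9],
  [[-0.9,0,0],0.9],
  [[0,0,0],0.9],
  [[0,0,0],0.9],
  [[0,0,0],1],
  [[0,0,0],0.1],
  [[0,0,0],0],
])

```text
time_s: 28.27
tcp_pos: [0.4278, 0.0129, 0.2979]
eef_rot: [-175.6, 89.9, -171.6]
contact_force: [-0.2, 0.1, -2.2]
gripper_width: 0.0397
```

```bash

python3 - <<'E'
from h import *
go([.5599,-.2154,.30],94.1)
E
```

```text
t=28.3 tcp=[0.4278 0.0129 0.2979] phi=94.01 w=0.040 shift units xyz=[ -0.11 -11.85   5.79] turn units=-0.02 or 29.98 j6=-114.3
```

step_arm([
  [[0,-0.5,0.2],0],
  [[0,-1,0.5],0],
  [[0,-1,0.5],0],
  [[0,-1,0.5],0],
  [[0,-1,0.5],0],
  [[0,-1,0.5],0],
  [[0,-1,0.5],0],
  [[0,-1,0.5],0],
  [[0,-1,0.5],0],
  [[0,-1,0.5],0],
  [[0,-1,0.5],0],
  [[0,-0.8,0.4],0],
  [[0,-0.55,0.19],0],
  [[0,0,0],0],
  [[0,0,0],0],
])

```text
time_s: 29.52
tcp_pos: [0.5595, -0.2158, 0.2975]
eef_rot: [160.8, 89.9, 164.8]
contact_force: [-0.9, -0.3, -2.3]
gripper_width: 0.0396
```

```bash

python3 - <<'E'
from h import *
shot('w12')
go([.5599,-.2156,.086],94.1)
E
```

```text
t=29.6 tcp=[ 0.5594 -0.2154  0.2979] phi=93.93 w=0.040 shift units xyz=[10.59 -0.02  0.04] turn units=-0.03 or 29.97 j6=-83.6
```

View pics/w12.png

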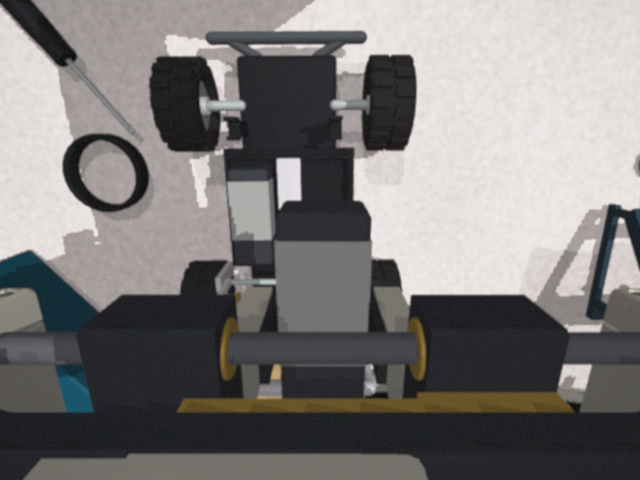

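step_arm([
  [[0.9,0,0],0],
  [[0.9,0,0],0],
  [[0.9,0,0],0],
  [[0.9,0,0],0],
  [[0.9,0,0],0],
  [[0.9,0,0],0],
  [[0.9,0,0],0],
  [[0.9,0,0],0],
  [[0.8,0,0],0],
  [[0.6,0,0],0],
  [[0.4,0,0],0],
  [[0.3,0,0],0],
  [[0.3,0,0],0],
  [[0.3,0,0],0],
  [[0.3,0,0],0],
  [[0.2,0,0],0],
  [[0.2,0,0],0],
  [[0.05,0,0],0],
  [[0,0,0],0],
])

```text
time_s: 31.15
tcp_pos: [0.5597, -0.2157, 0.0851]
eef_rot: [174.6, 90.0, 178.5]
contact_force: [0.4, -0.7, -2.1]
gripper_width: 0.0395
```

```bash

python3 - <<'E'
from h import *
shot('w13')
go([.5599,-.2154,.0845],94.1)
E
```

```text
t=31.2 tcp=[ 0.5599 -0.2157  0.0854] phi=93.88 w=0.040 shift units xyz=[0.04 0.02 0.  ] turn units=-0.04 or 29.96 j6=-83.7
```

View pics/w13.png

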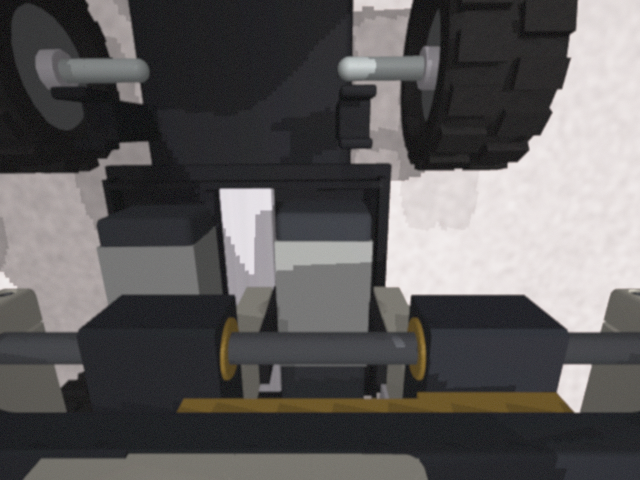

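step_arm([
  [[0.05,0,0],0],
  [[0,0,0],0],
  [[0,0,0],0],
  [[0,0,0],0],
  [[-0.3,0,0],0],
  [[-0.8,0,0],0],
  [[-1,0,0],0],
  [[-1,0,0],0],
  [[-1,0,0],0],
  [[-1,0,0],0],
  [[-1,0,0],0],
  [[-1,0,0],0],
  [[-1,0,0],0],
  [[-1,0,0],0],
  [[-1,0,0],0],
  [[-1,0,0],0],
  [[-1,0,0],0],
  [[0,0,0],0],
  [[0,0,0],0],
], fingers=0.43)

```text
time_s: 32.78
tcp_pos: [0.5602, -0.2157, 0.3282]
eef_rot: [-9.0, 89.8, -5.1]
contact_force: [0.4, 0.5, -0.7]
gripper_width: 0.0499
```

```bash

python3 - <<'E'
from h import *
shot('w14')
go([.6396,-.2481,.32],3.9)
E
```

```text
t=32.8 tcp=[ 0.5597 -0.2155  0.3269] phi=93.88 w=0.050 shift units xyz=[ 0.35 -1.9   3.88] turn units=15.00 or -15.00 j6=-83.7
```

View pics/w14.png

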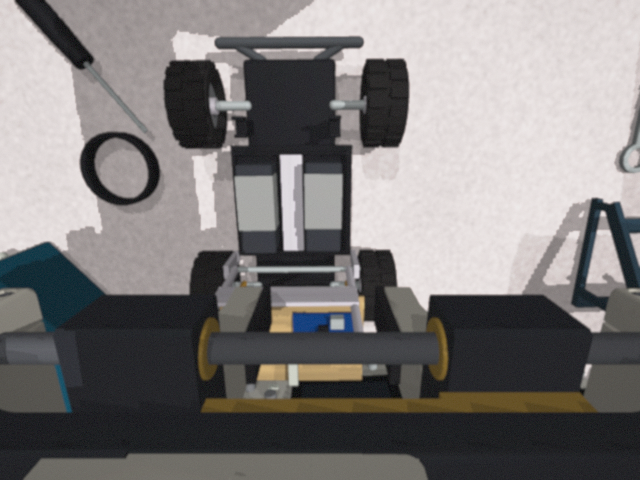

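Both packs are in their bays. Now turn back to the bar orientation and move over the raised bar.

step_arm([
  [[0,0,0],-0.9],
  [[0,0,0],-0.95],
  [[0,0,0],-0.95],
  [[0,0,0],-0.95],
  [[0,0,0],-0.95],
  [[0,0,0],-0.95],
  [[0,0,0],-0.95],
  [[0,0,0],-0.95],
  [[0,0,0],-0.95],
  [[0,0,0],-0.95],
  [[0,0,0],-0.95],
  [[0,0,0],-0.95],
  [[0,0,0],-0.95],
  [[0,0,0],-0.95],
  [[0,0,0],-0.95],
  [[0,0,0],-0.8],
  [[0,0,0],0],
  [[0,0,0],0],
], fingers=0.6)

```text
time_s: 34.33
tcp_pos: [0.5594, -0.2155, 0.3255]
eef_rot: [75.7, 89.9, 169.4]
contact_force: [-0.3, -0.1, -0.2]
gripper_width: 0.035
```

```bash

python3 - <<'E'
from h import *
shot('w15')
go([.6396,-.2481,.32],3.9)
E
```

```text
t=34.4 tcp=[ 0.5595 -0.2156  0.3257] phi=-176.29 w=0.035 shift units xyz=[ 0.28 -3.89 -1.88] turn units=-0.03 or 29.97 j6=6.1
```

View pics/w15.png

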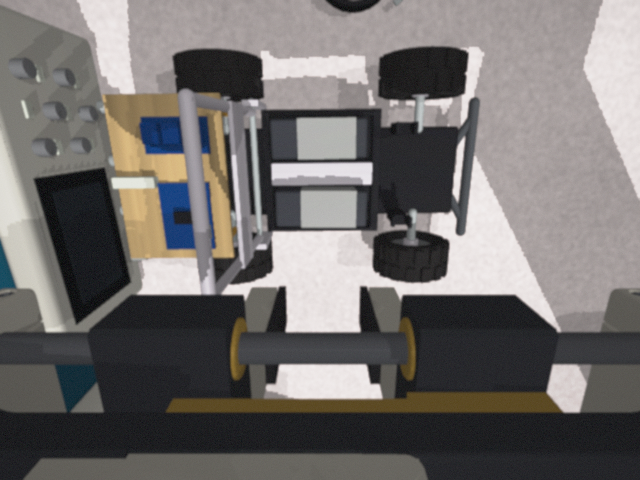

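```bash

python3 - <<'E'
from h import *
_,a=load('w6');_,b=load('w15')
X,e=tri([ray('',(127,70),a),ray('',(187,96),b)]);print(X,e)
for p in [(187,96),(208,290)]:print(onz('',p,.243,b))
for p in [(127,70),(158,290)]:print(onz('',p,.243,a))
E
```

```text
[ 0.64515216 -0.31135979  0.23977668] [0.00029749190875151625, 0.0002974919087516447]
[ 0.64389957 -0.3114206   0.243     ]
[ 0.63539113 -0.18985366  0.243     ]
[ 0.64361549 -0.31069137  0.243     ]
[ 0.6360985  -0.18173037  0.243     ]
```

step_arm([
  [[0,-0.6,-0.3],0],
  [[0,-0.9,-0.4],0],
  [[0,-0.9,-0.4],0],
  [[0,-0.9,-0.4],0],
  [[0,-0.6,-0.4],0],
  [[0,0,0],0],
  [[0.7,0,0],0],
  [[0.8,0,0],0],
  [[0.8,0,0],0],
  [[0.8,0,0],0],
  [[0.7,0,0],0],
  [[0,0,0],0],
  [[0,0,0],0],
], fingers=0.65)

```text
time_s: 35.47
tcp_pos: [0.6395, -0.2482, 0.2499]
eef_rot: [84.0, 89.9, 177.9]
contact_force: [-0.1, -0.1, 0.6]
gripper_width: 0.0305
```

```bash

python3 - <<'E'
from h import *
shot('w16')
go([.6395,-.248,.249],3.9)
E
```

```text
t=35.5 tcp=[ 0.6402 -0.2484  0.251 ] phi=-176.16 w=0.031 shift units xyz=[0.1  0.03 0.02] turn units=-0.01 or 29.99 j6=8.8
```

View pics/w16.png

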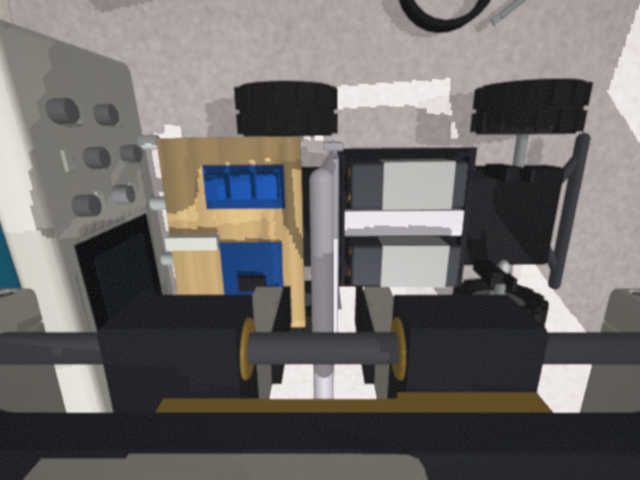

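step_arm([
  [[0,0,0],0],
  [[0,0,0],0],
  [[0,0,0],0],
  [[0,0,0],0],
  [[0,0.44,0],0],
  [[0.01,0.44,0],0],
  [[0.05,0.44,0],0],
  [[0.06,0.44,0],0],
  [[0.1,0.43,0],0],
  [[0.11,0.43,0],0],
  [[0.15,0.42,0],0],
  [[0.16,0.41,0],0],
  [[0.2,0.4,0],0],
  [[0.2,0.39,0],0],
  [[0.24,0.37,0],0],
  [[0.25,0.37,0],0],
  [[0.28,0.34,0],0],
  [[0.29,0.33,0],0],
  [[0,0,0],0],
], fingers=1, grip_force=20)

```text
time_s: 37.1
tcp_pos: [0.5257, -0.2561, 0.2069]
eef_rot: [79.5, 89.9, 173.4]
contact_force: [1.0, -4.7, -0.2]
gripper_width: 0.0094
```

step_arm([
  [[0.32,0.3,0],0],
  [[0.33,0.3,0],0],
  [[0.35,0.27,0],0],
  [[0.36,0.26,0],0],
  [[0.38,0.22,0],0],
  [[0.39,0.22,0],0],
  [[0.4,0.18,0],0],
  [[0.41,0.17,0],0],
  [[0.42,0.13,0],0],
  [[0.43,0.12,0],0],
  [[0.43,0.08,0],0],
  [[0,0,0],0],
])

```text
time_s: 38.1
tcp_pos: [0.4809, -0.2592, 0.1217]
eef_rot: [82.6, 89.8, 176.4]
contact_force: [-1.3, -7.3, 0.7]
gripper_width: 0.0093
```

```bash

python3 - <<'E'
from h import *
shot('w17')
go([.478,-.2597,.098],3.9); print(st()[0]['contact_force'])
E
```

```text
t=38.1 tcp=[ 0.481  -0.2592  0.1223] phi=-176.13 w=0.009 shift units xyz=[ 1.21  0.15 -0.01] turn units=-0.01 or 29.99 j6=11.6
[-1.98196684 -6.3072043   0.79392336]
```

View pics/w17.png

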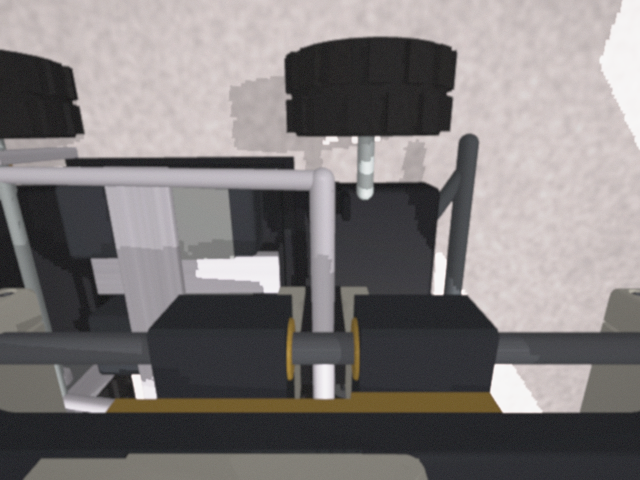

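step_arm([
  [[0.4,0.07,0],0],
  [[0.4,0.05,0],0],
  [[0.25,0.02,0],0],
  [[0.15,0,0],0],
  [[0.1,0,0],0],
  [[0.1,0,0],0],
  [[0,0,0],0],
])

```text
time_s: 38.73
tcp_pos: [0.4782, -0.2593, 0.0946]
eef_rot: [81.5, 89.8, 175.4]
contact_force: [-1.1, -6.3, -0.8]
gripper_width: 0.0093
```

step_arm([
  [[0.1,0,0],0],
  [[0.1,0,0],0],
  [[0,0,0],0],
  [[0,0,0],0],
])

```text
time_s: 39.07
tcp_pos: [0.4783, -0.2594, 0.0918]
eef_rot: [89.7, 89.9, -176.4]
contact_force: [-4.9, -5.8, 9.2]
gripper_width: 0.0092
```

step_arm([
  [[0.1,0,0],0],
  [[0.1,0,0],0],
  [[0,0,0],0],
  [[0,0,0],0],
])

```text
time_s: 39.4
tcp_pos: [0.4783, -0.2597, 0.0896]
eef_rot: [116.9, 89.9, -149.1]
contact_force: [-10.8, -2.2, 26.2]
gripper_width: 0.009
```

step_arm([
  [[0,0,0],0],
  [[0,0,0],0],
  [[0,0,0],0],
  [[-0.5,0,0],0],
  [[-0.9,0,0],0],
  [[-0.9,0,0],0],
  [[-0.9,0,0],0],
  [[-0.9,0,0],0],
  [[-0.9,0,0],0],
  [[-0.9,0,0],0],
  [[0,0,1],0],
  [[0,0,1],0],
  [[0,0,1],0],
  [[0,0,0],0],
  [[0,0,0],0],
], fingers=0.77)

```text
time_s: 40.65
tcp_pos: [0.4758, -0.1984, 0.2064]
eef_rot: [-65.0, 90.0, 29.0]
contact_force: [0.2, 0.6, 0.5]
gripper_width: 0.0198
```

```bash

python3 - <<'E'
from h import *
shot('w18');shot('sc3','scene')
go([.478,-.2587,.15],3.9)
im,_=load('sc3');cv2.imwrite('pics/sc3z.png',cv2.resize(im[240:380,170:350],None,fx=4,fy=4,interpolation=cv2.INTER_CUBIC))
E
```

```text
t=40.8 tcp=[ 0.4759 -0.1993  0.2062] phi=-176.08 w=0.020 shift units xyz=[ 2.81  0.1  -2.97] turn units=0.00 or -30.00 j6=4.8
```

View pics/w18.png

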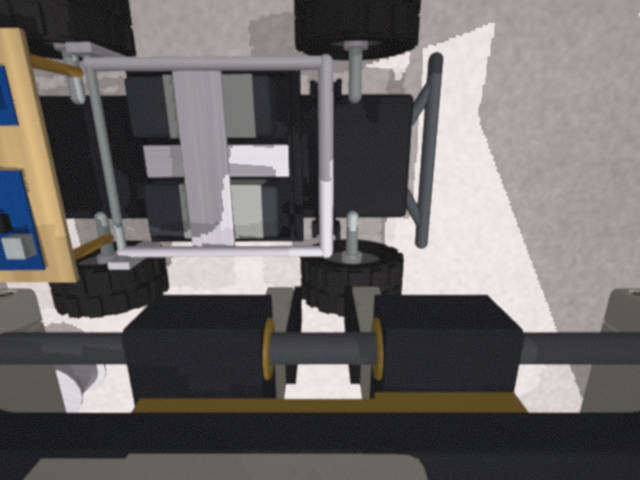

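View pics/sc3z.png

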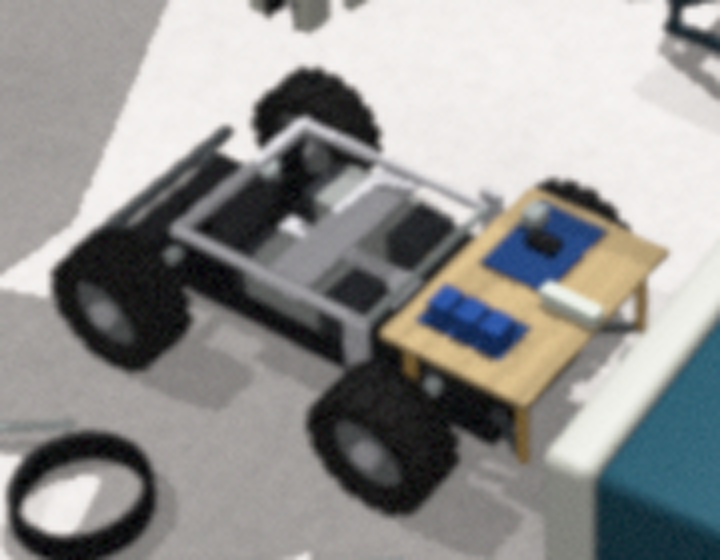

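```bash

python3 - <<'E'
from h import *
a=cv2.imread('pics/scene0.png');b,_=load('sc3')
f=lambda im:cv2.resize(im[260:320,205:275],None,fx=5.5,fy=5.5,interpolation=cv2.INTER_CUBIC)
cv2.imwrite('pics/cmp.png',np.hstack([f(a),f(b)]))
d=cv2.absdiff(a,b)[240:380,170:350].max(2); print((d>30).sum())
# subpixel shift of bar patch
g=lambda i:cv2.cvtColor(i,cv2.COLOR_BGR2GRAY).astype(np.float32)
A=g(a)[265:302,208:250];B=g(b)[265:302,208:250]
print(cv2.phaseCorrelate(A,B,cv2.createHanningWindow(A.shape[::-1],cv2.CV_32F)))
print('px per mm in z',proj('scene',[.478,-.2587,.09]),proj('scene',[.478,-.2587,.1]))
E
```

```text
6111
((0.7987170434295869, -1.3550907898430893), 0.2217860926522149)
px per mm in z [230.42268059 283.69614386] [230.08482034 280.873347  ]
```

View pics/cmp.png

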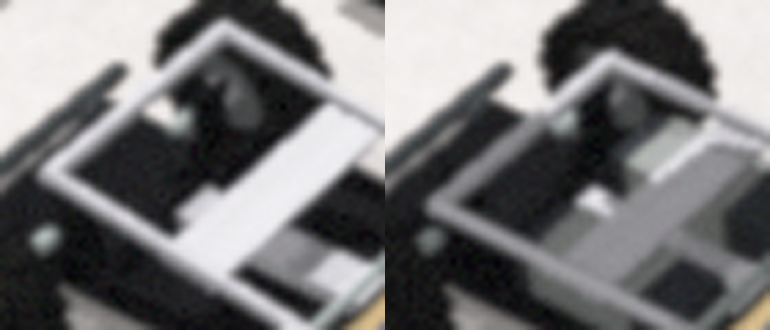

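```bash

python3 - <<'E'
from h import *
c=cam('scene')
for P in [(.4737,-.195),(.4825,-.3221)]:
    for z in(.07,.09,.11): 
        p=proj('',[*P,z],c); print(P,z,p,(p-[205,260])*5.5)
# now: w18 & sc3
_,a=load('w18');_,b=load('sc3')
for p,q in [((327,249),(205+225/5.5,260+58/5.5)),((327,63),(205+52/5.5,260+203/5.5))]:
    X,e=tri([ray('',p,a),ray('',q,b)]);print(X,e, onz('',p,.09,a))
E
```

```text
(0.4737, -0.195) 0.07 [246.36067058 276.43985293] [227.4836882   90.41919111]
(0.4737, -0.195) 0.09 [245.83187465 270.91387728] [224.57531056  60.02632504]
(0.4737, -0.195) 0.11 [245.29466768 265.30000542] [221.62067224  29.15002979]
(0.4825, -0.3221) 0.07 [215.07962163 302.81502273] [ 55.43791895 235.482625  ]
(0.4825, -0.3221) 0.09 [214.25912234 297.18938589] [ 50.92517288 204.54162241]
(0.4825, -0.3221) 0.11 [213.42481052 291.46904537] [ 46.33645787 173.07974953]
[ 0.4729733  -0.19521087  0.09051866] [0.0010107634435627397, 0.0010107634435626617] [ 0.47247427 -0.19597158  0.09      ]
[ 0.48214713 -0.32182901  0.09058764] [0.0006087600149104539, 0.0006087600149106112] [ 0.48172461 -0.32237145  0.09      ]
```

step_arm([
  [[0,0.05,-1],0],
  [[0,0.05,-1],0],
  [[0,0,-0.97],0],
  [[0.8,0,0],0],
  [[0.9,0,0],0],
  [[0.9,0,0],0],
  [[0.9,0,0],0],
  [[0.6,0,0],0],
  [[0.2,0,0],0],
  [[0,0,0],0],
  [[0,0,0],0],
], fingers=1)

```text
time_s: 41.67
tcp_pos: [0.478, -0.2592, 0.1202]
eef_rot: [143.9, 90.0, -122.2]
contact_force: [0.7, -0.3, 0.2]
gripper_width: 0.0005
```

step_arm([
  [[0.1,0,0],0],
  [[0.1,0,0],0],
  [[0.1,0,0],0],
  [[0,0,0],0],
  [[0,0,0],0],
])

```text
time_s: 42.08
tcp_pos: [0.478, -0.2587, 0.1143]
eef_rot: [-109.1, 90.0, -15.2]
contact_force: [1.8, -0.1, 0.1]
gripper_width: 0.0004
```

step_arm([
  [[0.1,0,0],0],
  [[0.1,0,0],0],
  [[0,0,0],0],
  [[0,0,0],0],
])

```text
time_s: 42.42
tcp_pos: [0.4782, -0.259, 0.1132]
eef_rot: [-131.6, 89.9, -37.7]
contact_force: [-9.0, 5.9, 28.6]
gripper_width: 0.0003
```

step_arm([
  [[0.05,0,0],0],
  [[0.05,0,0],0],
  [[0,0,0],0],
  [[0,0,0],0],
])

```text
time_s: 42.75
tcp_pos: [0.4782, -0.2591, 0.1128]
eef_rot: [-131.7, 89.8, -37.8]
contact_force: [-13.1, 10.2, 43.2]
gripper_width: 0.0004
```

step_arm([
  [[-0.4,0,0],0],
  [[-0.9,0,0],0],
  [[-0.9,0,0],0],
  [[-0.9,0,0],0],
  [[-0.9,0,0],-0.9],
  [[-0.9,0,0],-0.9],
  [[-0.9,0,0],-0.9],
  [[-0.9,0,0],-0.9],
  [[-0.9,0,0],-0.9],
  [[-0.9,0,0],-0.9],
  [[-0.9,0,0],-0.9],
  [[0,0,0],-0.9],
  [[0,0,0],-0.9],
  [[0,0,0],-0.9],
  [[0,0,0],-0.9],
  [[0,0,0],-0.9],
  [[0,0,0],-0.9],
  [[0,0,0],-0.9],
  [[0,0,0],-0.9],
  [[0,0,0],-0.8],
], fingers=0.3)

```text
time_s: 44.42
tcp_pos: [0.4776, -0.2586, 0.2958]
eef_rot: [-37.2, 90.0, 142.8]
contact_force: [0.2, 0.2, -0.2]
gripper_width: 0.0609
```

```bash

python3 - <<'E'
from h import *
shot('sc4','scene');shot('w19')
go([.43,.22,.30],-87)
im,_=load('sc4');cv2.imwrite('pics/sc4z.png',cv2.resize(im[240:380,170:350],None,fx=4,fy=4,interpolation=cv2.INTER_CUBIC))
E
```

```text
t=44.5 tcp=[ 0.4776 -0.2586  0.2959] phi=-90.23 w=0.062 shift units xyz=[ -0.2  -23.92   2.47] turn units=-0.54 or 29.46 j6=97.5
```

View pics/sc4z.png

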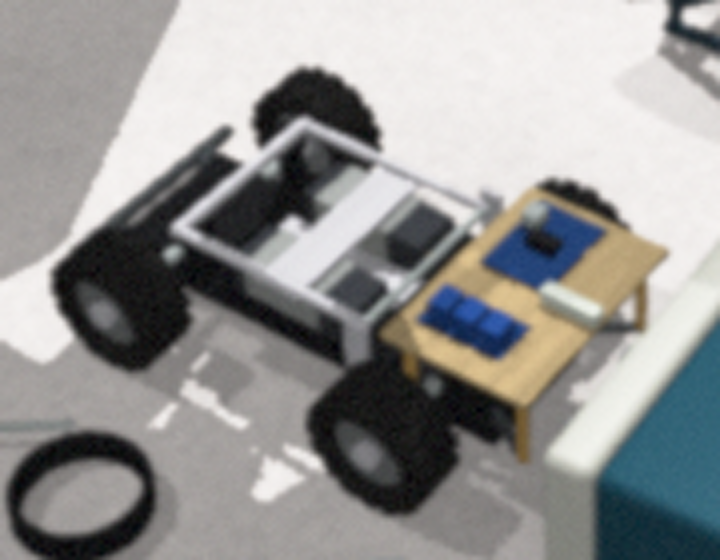

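step_arm([
  [[0,0,0],-0.54],
  [[0,-1,0.1],0],
  [[0,-1,0.1],0],
  [[0,-1,0.1],0],
  [[0,-1,0.1],0],
  [[0,-1,0.1],0],
  [[0,-1,0.1],0],
  [[0,-1,0.1],0],
  [[0,-1,0.1],0],
  [[0,-1,0.1],0],
  [[0,-1,0.1],0],
  [[0,-1,0.1],0],
  [[0,-1,0.1],0],
  [[0,-1,0.1],0],
  [[0,-1,0.1],0],
  [[0,-1,0.1],0],
  [[0,-1,0.1],0],
  [[0,-1,0.1],0],
  [[0,0,0],0],
  [[0,0,0],0],
])

```text
time_s: 46.18
tcp_pos: [0.4262, 0.0798, 0.296]
eef_rot: [-109.8, 90.0, 73.1]
contact_force: [-0.2, -0.2, 0.1]
gripper_width: 0.0613
```

```bash

python3 - <<'E'
from h import *
shot('w20')
go([.43,.22,.30],-87)
E
```

```text
t=46.2 tcp=[0.4263 0.0793 0.296 ] phi=-87.12 w=0.061 shift units xyz=[-0.2  -7.02 -0.54] turn units=-0.02 or 29.98 j6=56.1
```

View pics/w20.png

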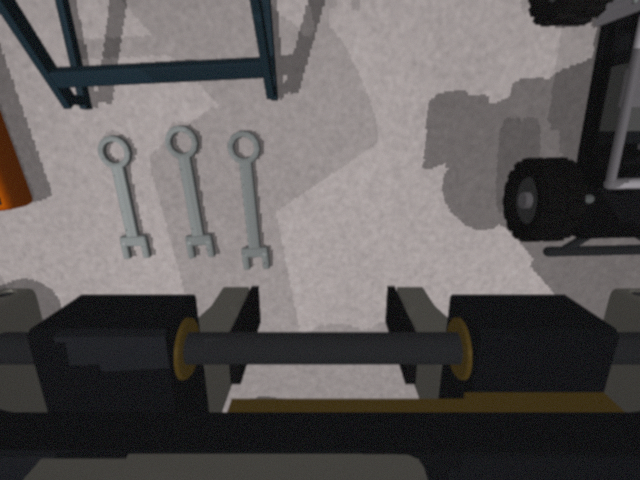

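step_arm([
  [[0,-1,0],0],
  [[0,-1,0],0],
  [[0,-1,0],0],
  [[0,-1,0],0],
  [[0,-1,0],0],
  [[0,-1,0],0],
  [[0,-1,0],0],
  [[0,-1,0],0],
  [[0,0,0],0],
  [[0,0,0],0],
])

```text
time_s: 47.07
tcp_pos: [0.4184, 0.2388, 0.2956]
eef_rot: [47.9, 89.9, -129.3]
contact_force: [0.9, -0.1, -0.7]
gripper_width: 0.0614
```

```bash

python3 - <<'E'
from h import *
shot('w21')
go([.43,.22,.30],-87)
E
```

```text
t=47.1 tcp=[0.4184 0.2383 0.2957] phi=-87.13 w=0.061 shift units xyz=[-0.21  0.94 -0.53] turn units=-0.02 or 29.98 j6=39.7
```

View pics/w21.png

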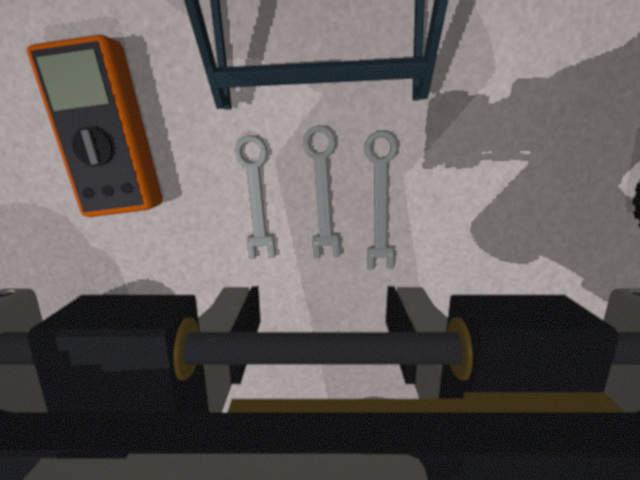

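```bash

python3 - <<'E'
from h import *
a,_=load('w20');b,_=load('w21')
cv2.imwrite('pics/w20z.png',cv2.resize(a[115:280,85:285],None,fx=3.6,fy=3.6,interpolation=cv2.INTER_CUBIC))
cv2.imwrite('pics/w21z.png',cv2.resize(b[115:280,220:420],None,fx=3.6,fy=3.6,interpolation=cv2.INTER_CUBIC))
E
```

```text
(no output)
```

View pics/w20z.png

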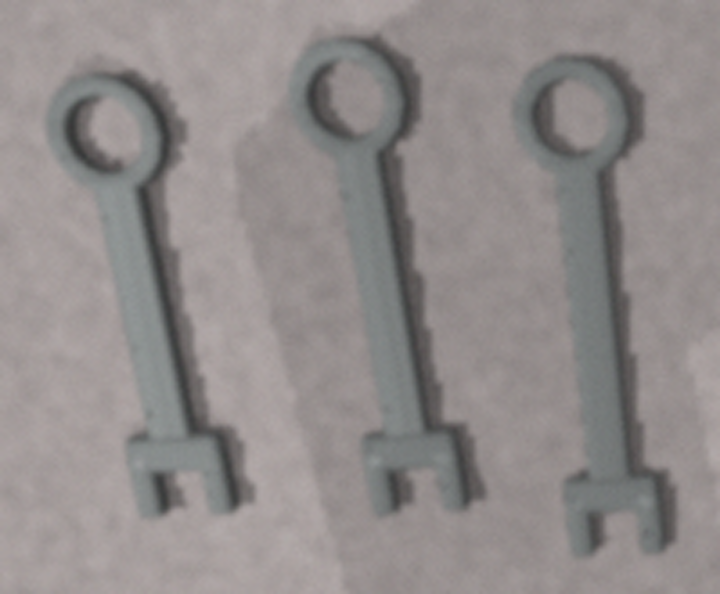

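View pics/w21z.png

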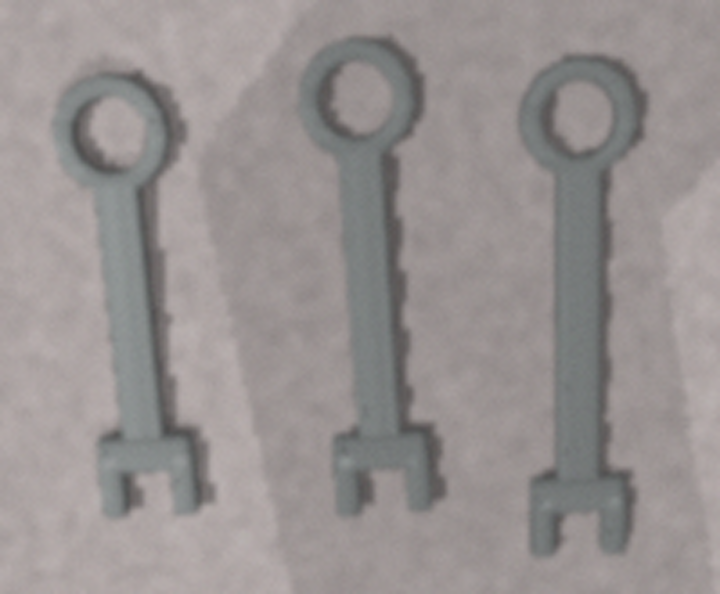

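```bash

python3 - <<'E'
from h import *
_,a=load('w20');_,b=load('w21')
fa=lambda p:(85+p[0]/3.6,115+p[1]/3.6);fb=lambda p:(220+p[0]/3.6,115+p[1]/3.6)
for i,(e1,e2,j1,j2) in enumerate([((105,130),(111,130),(172,438),(145,438)),((349,97),(359,96),(407,436),(379,436)),((573,114),(579,114),(610,476),(579,476))]):
    E,x=tri([ray('',fa(e1),a),ray('',fb(e2),b)]);J,y=tri([ray('',fa(j1),a),ray('',fb(j2),b)])
    Eb=onz('',fb(e2),.008,b);Jb=onz('',fb(j2),.008,b)
    v=Eb-Jb;u=v/np.linalg.norm(v);L=[.056,.061,.066][i]
    print(i+1,'tri',np.round(E,4),np.round(J,4),'plane',np.round(Eb,4),np.round(onz('',fa(e1),.008,a),4),'len',np.linalg.norm(v).round(4),'ang',np.degrees(np.arctan2(v[1],v[0])).round(1),'mid',np.round(Eb-u*L,4))
E
```

```text
1 tri [0.4735 0.3235 0.0063] [0.3706 0.3126 0.0066] plane [0.4737 0.3232 0.008 ] [0.4736 0.3225 0.008 ] len 0.1032 ang 6.0 mid [0.418  0.3173 0.008 ]
2 tri [0.488  0.2441 0.0065] [0.375  0.2317 0.0053] plane [0.4882 0.2441 0.008 ] [0.4878 0.2435 0.008 ] len 0.113 ang 6.2 mid [0.4275 0.2375 0.008 ]
3 tri [0.486  0.1729 0.0045] [0.3643 0.1612 0.0066] plane [0.4861 0.1734 0.008 ] [0.4862 0.1721 0.008 ] len 0.1219 ang 5.6 mid [0.4205 0.167  0.008 ]
```

step_arm([
  [[0,0.4,-0.8],0],
  [[0,0.4,-1],0],
  [[0,0.4,-1],0],
  [[0,0.4,-1],0],
  [[0,0.4,-1],0],
  [[0,0,-0.7],0],
  [[0,0,0],0],
  [[0,0,0],0],
  [[0,0,0],0],
])

```text
time_s: 47.87
tcp_pos: [0.5298, 0.2036, 0.2959]
eef_rot: [19.4, 90.0, -157.8]
contact_force: [-0.5, 0.5, 0.6]
gripper_width: 0.0613
```

```bash

python3 - <<'E'
from h import *
shot('w22')
go([.52,.29,.30],-87)
E
```

```text
t=47.9 tcp=[0.5297 0.2039 0.2961] phi=-87.11 w=0.061 shift units xyz=[-0.19 -4.32  0.27] turn units=-0.02 or 29.98 j6=52.1
```

View pics/w22.png

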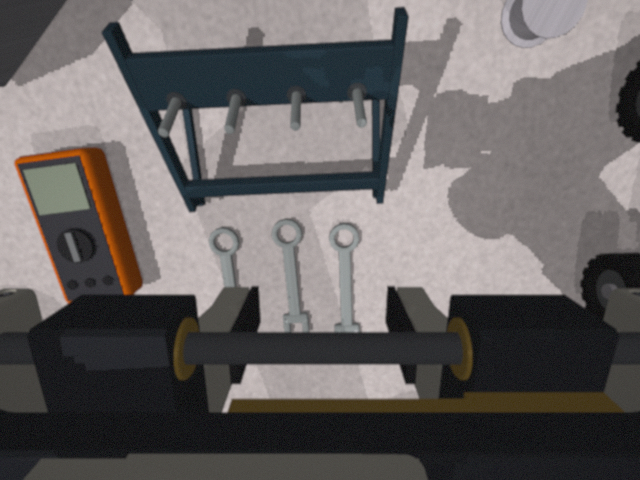

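step_arm([
  [[0,-0.8,0],0],
  [[0,-1,0],0],
  [[0,-1,0],0],
  [[0,-1,0],0],
  [[0,-1,0],0],
  [[0,0,0],0],
  [[0,0,0],0],
  [[0,0,0],0],
])

```text
time_s: 48.58
tcp_pos: [0.5246, 0.3008, 0.2961]
eef_rot: [-109.8, 90.0, 73.2]
contact_force: [0.1, -0.5, -0.1]
gripper_width: 0.0614
```

```bash

python3 - <<'E'
from h import *
shot('w23')
go([.52,.29,.30],-87)
E
```

```text
t=48.6 tcp=[0.5248 0.3003 0.2962] phi=-87.05 w=0.061 shift units xyz=[-0.19  0.5   0.27] turn units=-0.01 or 29.99 j6=44.7
```

View pics/w23.png

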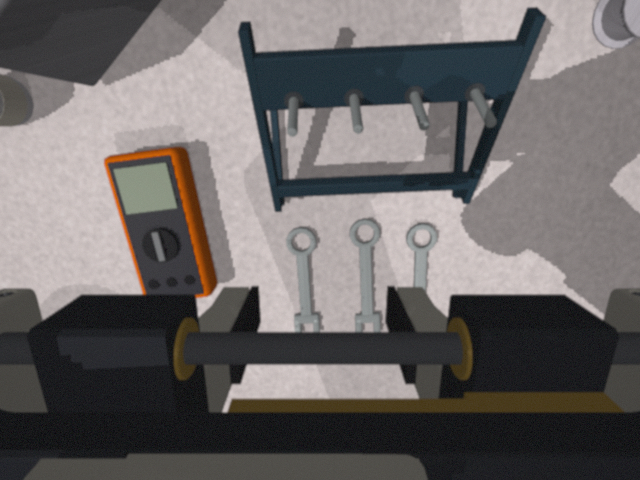

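```bash

python3 - <<'E'
from h import *
a,_=load('w22');b,_=load('w23')
g=lambda im:np.uint8(255*(im/255.)**0.6)
cv2.imwrite('pics/w22z.png',g(cv2.resize(a[70:150,140:390],None,fx=3.2,fy=3.2,interpolation=cv2.INTER_CUBIC)))
cv2.imwrite('pics/w23z.png',g(cv2.resize(b[70:150,265:515],None,fx=3.2,fy=3.2,interpolation=cv2.INTER_CUBIC)))
E
```

```text
(no output)
```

View pics/w22z.png

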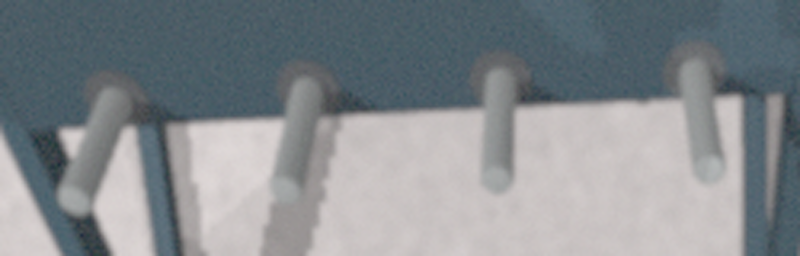

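View pics/w23z.png

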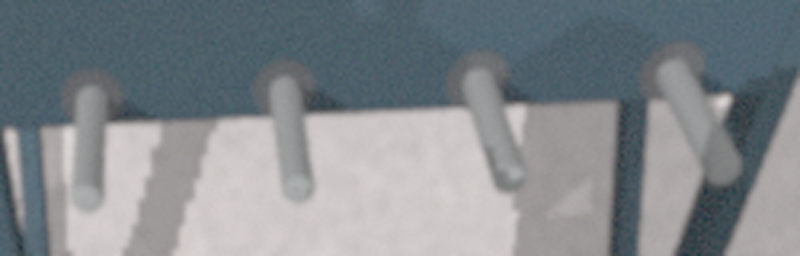

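```bash

python3 - <<'E'
from h import *
_,a=load('w22');_,b=load('w23')
fa=lambda p:(140+p[0]/3.2,70+p[1]/3.2);fb=lambda p:(265+p[0]/3.2,70+p[1]/3.2)
T=[];B=[]
for t1,t2,b1,b2 in zip([(76,201),(287,188),(497,180),(709,168)],[(88,196),(298,188),(510,174),(722,168)],[(115,92),(307,82),(500,75),(694,67)],[(91,95),(285,83),(477,76),(673,66)]):
    X,e=tri([ray('',fa(t1),a),ray('',fb(t2),b)]);Y,f=tri([ray('',fa(b1),a),ray('',fb(b2),b)])
    T.append(X);B.append(Y);print(np.round(X,4),np.round(Y,4),np.round(np.linalg.norm(X-Y),4),np.round(e+f,4))
    # plane-based
    T[-1]=(onz('',fa(t1),.1516,a)+onz('',fb(t2),.1516,b))/2; B[-1]=(onz('',fa(b1),.115,a)+onz('',fb(b2),.115,b))/2
    print('   plane',T[-1].round(4),B[-1].round(4))
T=np.array(T);B=np.array(B)
v=T[0]-T[3];print(np.linalg.norm(v[:2]),np.degrees(np.arctan2(-v[0],v[1])));v=B[0]-B[3];print(np.linalg.norm(v[:2]),np.degrees(np.arctan2(-v[0],v[1])))
E
```

```text
[0.604  0.3264 0.1518] [0.63   0.3292 0.1159] 0.0444 [0.0004 0.0004 0.0005 0.0005]
   plane [0.604  0.3265 0.1516] [0.6301 0.3294 0.115 ]
[0.6089 0.2768 0.1503] [0.6351 0.2792 0.1172] 0.0423 [0.0001 0.0001 0.0002 0.0002]
   plane [0.6089 0.2767 0.1516] [0.6353 0.2793 0.115 ]
[0.6139 0.2272 0.151 ] [0.6394 0.2296 0.116 ] 0.0434 [0.0006 0.0006 0.0002 0.0002]
   plane [0.6138 0.2272 0.1516] [0.6395 0.2295 0.115 ]
[0.6184 0.1773 0.1507] [0.644  0.1797 0.1171] 0.0422 [0.     0.     0.0001 0.0001]
   plane [0.6184 0.1776 0.1516] [0.6442 0.1792 0.115 ]
0.14957744506127826 5.520085499337245
0.1508781901225395 5.373075686887411
```

step_arm([
  [[0,0,0],-0.51],
  [[0,0,0],0],
])

```text
time_s: 48.8
tcp_pos: [0.5252, 0.2999, 0.2963]
eef_rot: [-138.5, 90.0, 47.6]
contact_force: [-0.3, 0.4, 0.5]
gripper_width: 0.0615
```

```bash

python3 - <<'E'
from h import *
go([.418,.3173,.10],-84)
E
```

```text
t=48.8 tcp=[0.5252 0.2999 0.2963] phi=-83.91 w=0.061 shift units xyz=[ 9.81 -1.43  5.24] turn units=0.02 or -29.98 j6=47.9
```

step_arm([
  [[0.2,-0.2,0.8],0],
  [[0.5,-0.2,0.9],0],
  [[0.9,-0.2,0.9],0],
  [[1,-0.2,0.9],0],
  [[1,-0.2,0.9],0],
  [[1,-0.2,0.6],0],
  [[1,-0.2,0.24],0],
  [[1,0,0],0],
  [[1,0,0],0],
  [[1,0,0],0],
  [[0.9,0,0],0],
  [[0.3,0,0],0],
  [[0,0,0],0],
  [[0,0,0],0],
])

```text
time_s: 49.97
tcp_pos: [0.4185, 0.3174, 0.1005]
eef_rot: [175.9, 90.0, 1.8]
contact_force: [0.3, -0.2, -0.4]
gripper_width: 0.0612
```

```bash

python3 - <<'E'
from h import *
shot('w24')
go([.418,.3173,.021],-84)
E
```

```text
t=50.0 tcp=[0.4187 0.3178 0.1011] phi=-84.04 w=0.062 shift units xyz=[4.   0.02 0.04] turn units=-0.01 or 29.99 j6=37.3
```

View pics/w24.png

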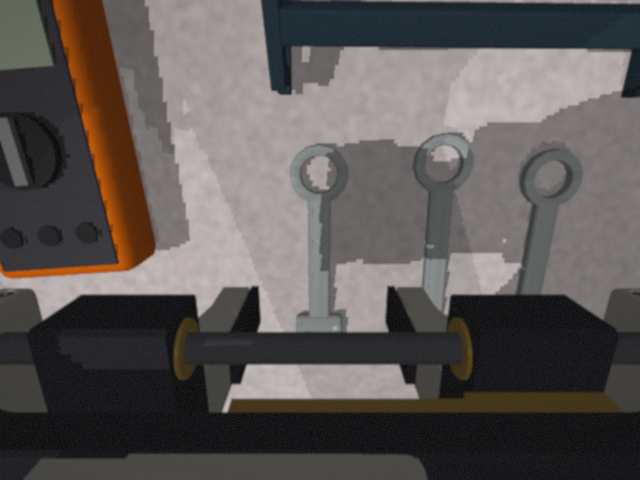

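step_arm([
  [[0.9,0,0],0],
  [[0.9,0,0],0],
  [[0.9,0,0],0],
  [[0.6,0,0],0],
  [[0.4,0,0],0],
  [[0.3,0,0],0],
  [[0,0,0],0],
  [[0,0,0],0],
])

```text
time_s: 50.68
tcp_pos: [0.4185, 0.3178, 0.0206]
eef_rot: [-136.0, 89.9, 50.0]
contact_force: [-0.7, -0.3, -0.4]
gripper_width: 0.0612
```

step_arm([
  [[0,0,0],0],
  [[0,0,0],0],
  [[0,0,0],0],
  [[0,0,0],0],
  [[0,0,0],0],
  [[0,0,0],0],
  [[0,0,0],0],
], fingers=1, grip_force=35)

```text
time_s: 51.27
tcp_pos: [0.4181, 0.3174, 0.02]
eef_rot: [-150.7, 90.0, 35.3]
contact_force: [-0.2, 0.4, 0.1]
gripper_width: 0.0202
```

step_arm([
  [[-0.5,0,0],0],
  [[-0.9,0,0],0],
  [[-0.9,0,0],0],
  [[-0.9,0,0],0],
  [[-0.9,0,0],0],
  [[-0.9,0,0],0],
  [[-0.9,0,0],0],
  [[-0.9,0,0],0],
  [[-0.9,0,0],0],
  [[-0.9,0,0],0],
  [[-0.6,0,0],0],
  [[0,0,0],0],
  [[0,0,0],0],
])

```text
time_s: 52.35
tcp_pos: [0.4182, 0.3175, 0.2051]
eef_rot: [-125.0, 89.9, 61.0]
contact_force: [0.2, -0.7, -0.4]
gripper_width: 0.0007
```

```bash

python3 - <<'E'
from h import *
shot('w25')
go([.418,.3173,.021],-84.6)
E
```

```text
t=52.4 tcp=[0.4178 0.3171 0.2041] phi=-84.02 w=0.000 shift units xyz=[ 9.16 -0.01 -0.01] turn units=0.10 or -29.90 j6=37.4
```

View pics/w25.png

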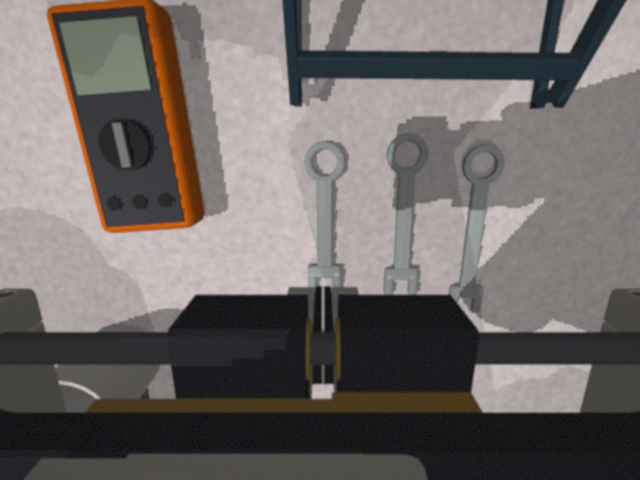

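step_arm([
  [[0.9,0,0],0],
  [[0.9,0,0],0],
  [[0.9,0,0],0],
  [[0.9,0,0],0],
  [[0.9,0,0],0],
  [[0.9,0,0],0],
  [[0.9,0,0],0],
  [[0.9,0,0],0],
  [[0.9,0,0],0],
  [[0.6,0,0],0],
  [[0.3,0,0],0],
  [[0.1,0,0],0],
  [[0,0,0],0],
  [[0,0,0],0],
], fingers=0.6)

```text
time_s: 53.57
tcp_pos: [0.4183, 0.3176, 0.0223]
eef_rot: [-148.4, 90.0, 37.6]
contact_force: [-0.0, 0.3, -0.8]
gripper_width: 0.035
```

step_arm([
  [[0,0,0],0],
  [[0,0,0],0],
  [[0,0,0],0],
  [[0,0,0],0],
  [[0,0,0],0],
  [[0,0,0],0],
  [[0,0,0],0],
  [[0,0,0],0],
], fingers=1)

```text
time_s: 54.23
tcp_pos: [0.4182, 0.3174, 0.0224]
eef_rot: [-149.6, 90.0, 36.4]
contact_force: [-1.4, -0.7, 6.1]
gripper_width: 0.0141
```

step_arm([
  [[-0.3,0,0],0],
  [[-0.5,0,0],0],
  [[-0.8,0,0],0],
  [[-0.9,0,0],0],
  [[-0.9,0,0],0],
  [[-0.9,0,0],0],
  [[-0.9,0,0],0],
  [[-0.9,0,0],0],
  [[-0.9,0,0],0],
  [[-0.9,0,0],0],
  [[-0.9,0,0],0],
  [[-0.4,0,0],0.1],
  [[0,0,0],0],
  [[0,0,0],0],
])

```text
time_s: 55.4
tcp_pos: [0.4179, 0.3173, 0.206]
eef_rot: [-91.8, 90.0, 93.5]
contact_force: [-0.3, 0.9, -0.9]
gripper_width: 0.0139
```

```bash

python3 - <<'E'
from h import *
shot('w26')
go([.418,.3173,.021],-84.6)
E
```

```text
t=55.5 tcp=[0.4176 0.3169 0.2052] phi=-84.63 w=0.014 shift units xyz=[ 9.21 -0.02 -0.03] turn units=-0.00 or 30.00 j6=36.8
```

View pics/w26.png

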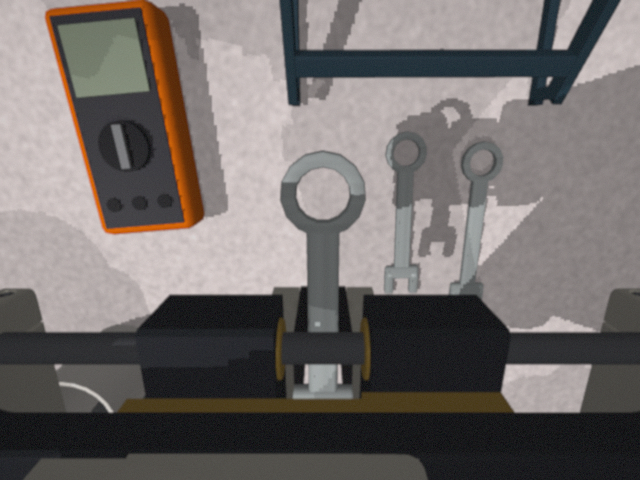

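```bash

cat >> h.py <<'E'
def held(tag,px,dz=-.014):
    im,c=load(tag); s,R=st(); X=onz('',px,s['tcp_pos'][2]+dz,c); print('eye',X.round(4),'rel tool',(R.T@(X-s['tcp_pos'])).round(4)); return X
E
python3 - <<'E'
from h import *
im,_=load('w26')
g=cv2.cvtColor(im,cv2.COLOR_BGR2GRAY)
cv2.imwrite('pics/w26z.png',cv2.resize(im[140:260,260:390],None,fx=5,fy=5,interpolation=cv2.INTER_CUBIC))
held('w26',(323,194))
E
```

```text
eye [0.4722 0.321  0.1912] rel tool [ 0.0139  0.001  -0.0547]
```

View pics/w26z.png

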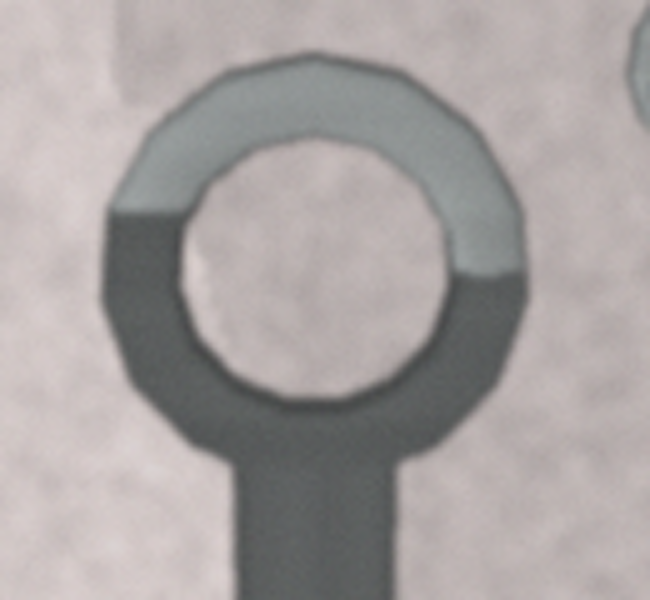

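```bash

python3 - <<'E'
from h import *
go([.5379,.3212,.187],-84.6)
E
```

```text
t=55.5 tcp=[0.4176 0.3169 0.2052] phi=-84.63 w=0.014 shift units xyz=[ 0.9   0.35 -6.01] turn units=-0.00 or 30.00 j6=36.8
```

step_arm([
  [[0,0.05,-0.6],0],
  [[0,0.05,-0.9],0],
  [[0,0.05,-0.9],0],
  [[0,0.05,-0.9],0],
  [[0,0.05,-0.9],0],
  [[0,0.05,-0.9],0],
  [[0,0.05,-0.6],0],
  [[0.3,0,-0.31],0],
  [[0.6,0,0],0],
  [[0,0,0],0],
  [[0,0,0],0],
])

```text
time_s: 56.37
tcp_pos: [0.5372, 0.321, 0.1863]
eef_rot: [35.3, 89.8, -139.3]
contact_force: [0.4, -0.5, -0.6]
gripper_width: 0.0141
```

```bash

python3 - <<'E'
from h import *
im,c=shot('w27')
go([.5379,.3212,.187],-84.6)
print(proj('',[.604,.3264,.1516],c))
cv2.imwrite('pics/w27z.png',cv2.resize(im[80:300,230:420],None,fx=2.7,fy=2.7,interpolation=cv2.INTER_CUBIC))
E
```

```text
t=56.4 tcp=[0.5375 0.3214 0.1873] phi=-84.59 w=0.014 shift units xyz=[ 0.01  0.01 -0.02] turn units=0.00 or -30.00 j6=46.7
[321.78690951 160.45864557]
```

View pics/w27z.png

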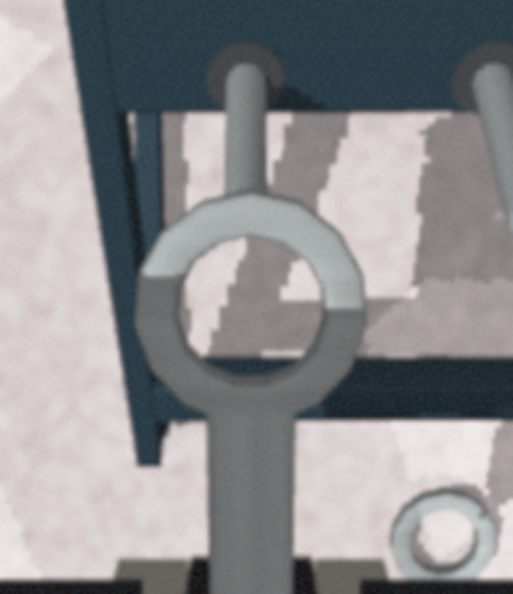

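step_arm([
  [[0.2,0,-0.14],0],
  [[0.2,0,-0.14],0],
  [[0.2,0,-0.15],0],
  [[0,0,0],0],
  [[0,0,0],0],
])

```text
time_s: 56.83
tcp_pos: [0.547, 0.3224, 0.1756]
eef_rot: [38.8, 90.0, -135.8]
contact_force: [0.8, -0.1, -1.8]
gripper_width: 0.0142
```

```bash

python3 - <<'E'
from h import *
im,c=shot('w28')
go([.5379,.3212,.187],-84.6);print(st()[0]['contact_force'])
cv2.imwrite('pics/w28z.png',cv2.resize(im[80:300,230:420],None,fx=2.7,fy=2.7,interpolation=cv2.INTER_CUBIC))
E
```

```text
t=56.9 tcp=[0.547  0.3224 0.1759] phi=-84.62 w=0.014 shift units xyz=[-0.56  0.02  0.46] turn units=-0.00 or 30.00 j6=47.3
[-0.34437119 -0.04437348 -1.3158306 ]
```

View pics/w28z.png

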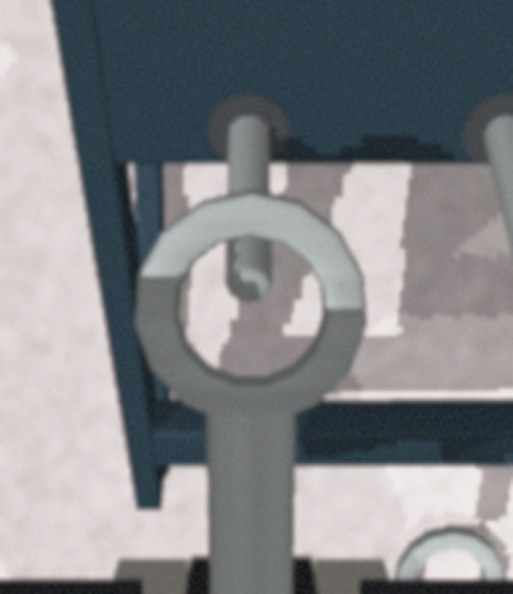

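step_arm([
  [[0.2,0,-0.14],0],
  [[0.2,0,-0.15],0],
  [[0.2,0,-0.14],0],
  [[0.2,0,-0.14],0],
  [[0,0,0],0],
])

```text
time_s: 57.3
tcp_pos: [0.5584, 0.3232, 0.1585]
eef_rot: [35.6, 89.9, -139.0]
contact_force: [-0.5, 0.2, -1.9]
gripper_width: 0.014
```

step_arm([
  [[0.2,0,-0.14],0],
  [[0.2,0,-0.14],0],
  [[0.1,0,-0.07],0],
  [[0,0,0],0],
])

```text
time_s: 57.63
tcp_pos: [0.5654, 0.324, 0.1491]
eef_rot: [36.3, 89.9, -138.4]
contact_force: [-0.2, 0.6, -2.1]
gripper_width: 0.0146
```

```bash

python3 - <<'E'
from h import *
im,c=shot('w29')
go([.5379,.3212,.187],-84.6);print(st()[0]['contact_force'])
cv2.imwrite('pics/w29z.png',cv2.resize(im[80:300,230:420],None,fx=2.7,fy=2.7,interpolation=cv2.INTER_CUBIC))
E
```

```text
t=57.7 tcp=[0.5653 0.3241 0.1495] phi=-84.63 w=0.014 shift units xyz=[-1.87  0.02  1.38] turn units=-0.00 or 30.00 j6=48.4
[-0.18167727 -0.38393038 -1.18093437]
```

View pics/w29z.png

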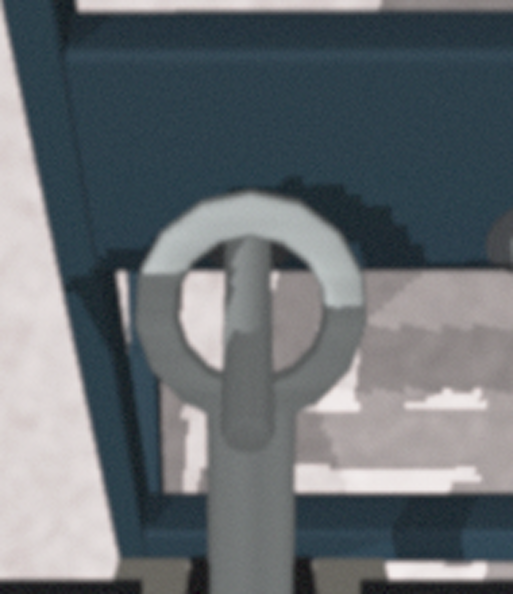

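step_arm([
  [[0.15,0,-0.08],0],
  [[0.1,0,-0.05],0],
  [[0,0,0],0],
  [[0,0,0],0],
])

```text
time_s: 58.02
tcp_pos: [0.5679, 0.3244, 0.1449]
eef_rot: [53.6, 90.0, -121.0]
contact_force: [-0.7, -0.2, -0.5]
gripper_width: 0.014
```

step_arm([
  [[0,0,0],0],
  [[0,0,0],0],
  [[0,0,0],0],
  [[0,0,0],0],
  [[0,0,0],0],
  [[0,0,0],0],
], fingers=0.68)

```text
time_s: 58.52
tcp_pos: [0.568, 0.3245, 0.1451]
eef_rot: [-143.8, 90.0, 41.6]
contact_force: [-0.7, -0.8, -0.1]
gripper_width: 0.0279
```

```bash

python3 - <<'E'
from h import *
im,c=shot('w30');shot('sc5','scene')
go([.5379,.3212,.187],-84.6);print(st()[0]['contact_force'])
cv2.imwrite('pics/w30z.png',cv2.resize(im[80:300,230:420],None,fx=2.7,fy=2.7,interpolation=cv2.INTER_CUBIC))
im,_=load('sc5');cv2.imwrite('pics/sc5z.png',cv2.resize(im[150:300,280:440],None,fx=4,fy=4,interpolation=cv2.INTER_CUBIC))
E
```

```text
t=58.6 tcp=[0.5679 0.3245 0.145 ] phi=-84.61 w=0.028 shift units xyz=[-2.1   0.02  1.51] turn units=-0.00 or 30.00 j6=48.6
[ 0.60172473 -0.76050551 -0.47918654]
```

View pics/w30z.png

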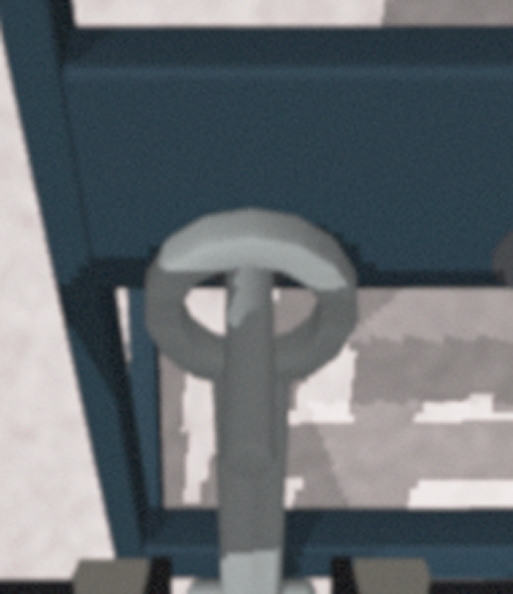

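View pics/sc5z.png

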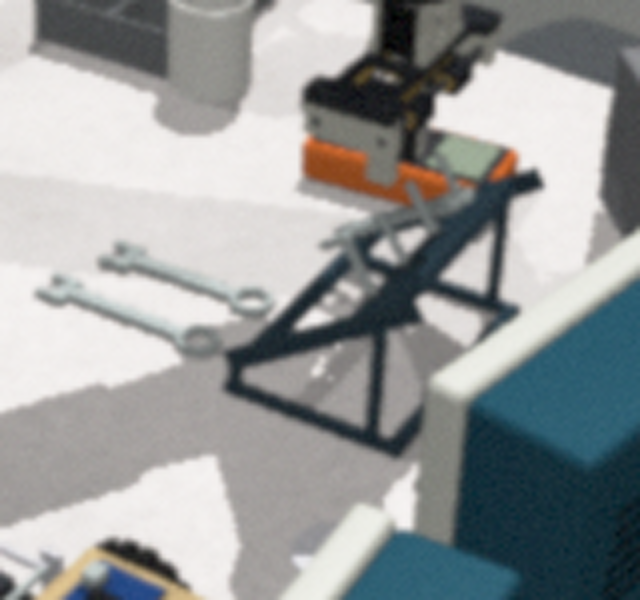

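step_arm([
  [[-0.5,0,0],0],
  [[-0.9,0,0],0],
  [[-0.9,0,0],0],
  [[-0.9,0,0],0],
  [[-0.9,0,0.3],0],
  [[0,0,0],0],
  [[0,0,0],0],
])

```text
time_s: 59.2
tcp_pos: [0.5623, 0.3243, 0.2292]
eef_rot: [-141.4, 89.8, 44.0]
contact_force: [0.9, 0.4, -1.0]
gripper_width: 0.028
```

```bash

python3 - <<'E'
from h import *
im,c=shot('w31')
go([.628,.3288,.2],-84.6);print(st()[0]['contact_force'])
cv2.imwrite('pics/w31z.png',cv2.resize(im[40:290,230:430],None,fx=2.4,fy=2.4,interpolation=cv2.INTER_CUBIC))
im,_=shot('sc6','scene');cv2.imwrite('pics/sc6z.png',cv2.resize(im[180:260,330:430],None,fx=6,fy=6,interpolation=cv2.INTER_CUBIC))
E
```

```text
t=59.2 tcp=[0.5619 0.324  0.2278] phi=-84.61 w=0.028 shift units xyz=[ 1.4   0.07 -3.31] turn units=-0.00 or 30.00 j6=48.2
[-0.22342672  0.538196    0.05648182]
```

View pics/w31z.png

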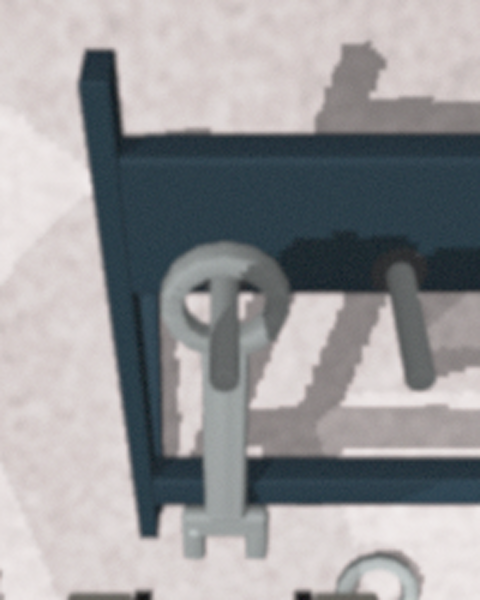

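View pics/sc6z.png

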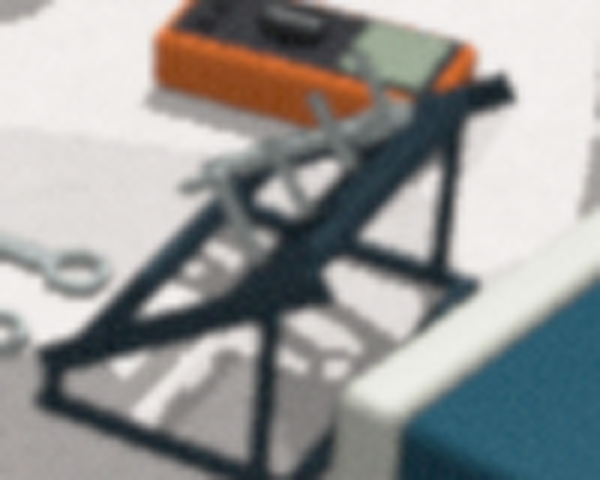

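```bash

cat >> h.py <<'E'
TIPS={4:(.604,.3264,.1516),3:(.6089,.2768,.1516),2:(.6138,.2272,.1516),1:(.6184,.1775,.1516)}
yw=np.radians(5.4);U=np.array([np.cos(yw),np.sin(yw),0]);D=-np.sin(np.radians(35))*U+np.array([0,0,np.cos(np.radians(35))]);SX=np.cos(np.radians(35))*U+np.array([0,0,np.sin(np.radians(35))])
def expect(k,L,tag,roots=None):
    """expected pixels of seated spanner: ring top-face centre and jaw root, for hole-peg slack of 8 mm downslope, at heights s=0,10"""
    _,c=load(tag)
    for s in(0,.005,.01):
        P=np.array(TIPS[k])+(s-.041)*D
        out=[]
        for sl in(0,-.008):
            E=P+D*.004+SX*sl; J=E-SX*L; out+=[proj('',E,c).round(1),proj('',J,c).round(1)]
        print(s,*out)
E
python3 - <<'E'
from h import *
expect(4,.1032,'w31'); print('obs ring',230+225/2.4,40+297/2.4,'jawroot',230+225/2.4,40+512/2.4)
expect(4,.1032,'sc6')
E
```

```text
0 [323.9 159.3] [323.7 250.9] [323.9 168.6] [323.7 256.1]
0.005 [323.9 164.1] [323.7 255.4] [323.9 173.4] [323.7 260.5]
0.01 [323.9 169.1] [323.7 259.9] [323.9 178.3] [323.7 265.1]
obs ring 323.75 163.75 jawroot 323.75 253.33333333333334
0 [394.7 198.4] [370. 206.] [392.7 199.1] [368.2 206.6]
0.005 [394.  197.1] [369.3 204.7] [392.  197.7] [367.5 205.3]
0.01 [393.3 195.7] [368.6 203.4] [391.3 196.3] [366.8 204. ]
```

```bash

python3 - <<'E'
from h import *
go([.6245,.3288,.18],-84.6)
E
```

```text
t=59.3 tcp=[0.5617 0.3238 0.227 ] phi=-84.62 w=0.028 shift units xyz=[ 2.35  0.04 -3.15] turn units=-0.00 or 30.00 j6=48.2
```

```bash

python3 - <<'E'
from h import *
for p in [(205,160),(330,165),(330,135),(205,135),(207,95)]:
    print(p,[onz('top',p,z).round(3) for z in (0,.1,.15,.2)])
E
```

```text
(205, 160) [array([0.829, 0.375, 0.   ]), array([0.798, 0.352, 0.1  ]), array([0.783, 0.34 , 0.15 ]), array([0.767, 0.329, 0.2  ])]
(330, 165) [array([0.806, 0.008, 0.   ]), array([0.777, 0.008, 0.1  ]), array([0.762, 0.008, 0.15 ]), array([0.748, 0.008, 0.2  ])]
(330, 135) [array([0.898, 0.007, 0.   ]), array([0.863, 0.007, 0.1  ]), array([0.845, 0.006, 0.15 ]), array([0.828, 0.006, 0.2  ])]
(205, 135) [array([ 0.905,  0.376, -0.   ]), array([0.87 , 0.353, 0.1  ]), array([0.852, 0.342, 0.15 ]), array([0.835, 0.33 , 0.2  ])]
(207, 95) [array([1.03 , 0.372, 0.   ]), array([0.987, 0.35 , 0.1  ]), array([0.965, 0.338, 0.15 ]), array([0.944, 0.327, 0.2  ])]
```

step_arm([
  [[0,0.04,-0.8],0],
  [[0,0,-0.9],0],
  [[0,0,-0.9],0],
  [[0,0,-0.55],0],
  [[0,0,0],0],
  [[0,0,0],0],
], fingers=0.82)

```text
time_s: 59.8
tcp_pos: [0.6246, 0.3285, 0.2253]
eef_rot: [31.9, 89.9, -142.8]
contact_force: [0.7, -0.5, -0.0]
gripper_width: 0.0158
```

```bash

python3 - <<'E'
from h import *
im,c=shot('w32')
go([.6245,.3288,.155],-84.6)
E
```

```text
t=59.9 tcp=[0.6242 0.3286 0.2257] phi=-84.64 w=0.016 shift units xyz=[ 3.54 -0.01 -0.02] turn units=-0.01 or 29.99 j6=51.8
```

View pics/w32.png

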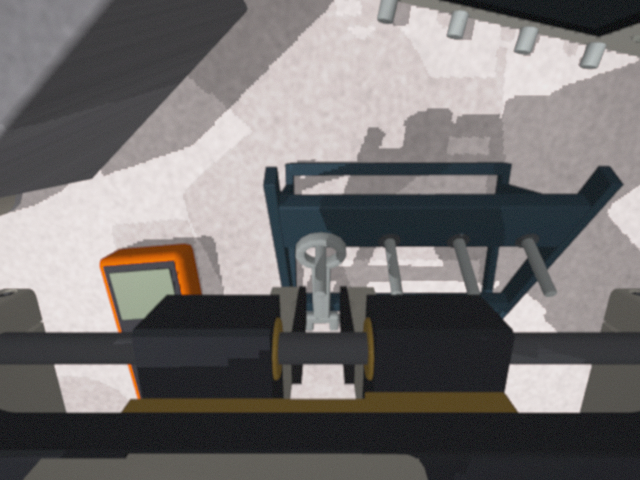

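step_arm([
  [[0.8,0,0],0],
  [[0.9,0,0],0],
  [[0.9,0,0],0],
  [[0.5,0,0],0],
  [[0.3,0,0],0],
  [[0,0,0],0],
  [[0,0,0],0],
])

```text
time_s: 60.43
tcp_pos: [0.6248, 0.3292, 0.1595]
eef_rot: [169.9, 90.0, -4.7]
contact_force: [-0.6, 0.6, 0.1]
gripper_width: 0.016
```

step_arm([
  [[0.1,0,0],0],
  [[0.1,0,0],0],
  [[0.1,0,0],0],
  [[0,0,0],0],
  [[0,0,0],0],
])

```text
time_s: 60.85
tcp_pos: [0.6247, 0.329, 0.153]
eef_rot: [-7.3, 90.0, 178.1]
contact_force: [0.5, -0.6, -0.9]
gripper_width: 0.0155
```

step_arm([
  [[0.1,0,0],0],
  [[0.1,0,0],0],
  [[0,0,0],0],
  [[0,0,0],0],
])

```text
time_s: 61.18
tcp_pos: [0.6246, 0.3289, 0.1487]
eef_rot: [35.8, 90.0, -138.8]
contact_force: [-0.2, 0.2, 0.0]
gripper_width: 0.016
```

step_arm([
  [[0.08,0,0],0],
  [[0.08,0,0],0],
  [[0,0,0],0],
  [[0,0,0],0],
])

```text
time_s: 61.52
tcp_pos: [0.6249, 0.329, 0.146]
eef_rot: [-174.0, 90.0, 11.4]
contact_force: [0.5, -0.0, 1.2]
gripper_width: 0.0159
```

step_arm([
  [[0.07,0,0],0],
  [[0.07,0,0],0],
  [[0,0,0],0],
  [[0,0,0],0],
])

```text
time_s: 61.85
tcp_pos: [0.6252, 0.3293, 0.1449]
eef_rot: [-159.1, 89.9, 26.3]
contact_force: [-3.2, -1.2, 10.4]
gripper_width: 0.0156
```

step_arm([
  [[0.07,0,0],0],
  [[0,0,0],0],
  [[0,0,0],0],
])

```text
time_s: 62.1
tcp_pos: [0.6254, 0.3294, 0.1446]
eef_rot: [-161.7, 89.8, 23.7]
contact_force: [-4.6, -1.5, 15.3]
gripper_width: 0.0155
```

step_arm([
  [[-0.8,0,0],0],
  [[-1,0,0],0],
  [[-1,0,0],0],
  [[-1,0,0],0],
  [[0,0.3,1],0],
  [[0,0.4,1],0],
  [[0,0.5,1],0],
  [[0,0.6,1],0],
  [[0,0.6,1],0],
  [[0,0.6,1],0],
  [[0,0.6,1],0],
  [[0,0,0.9],0],
  [[0,0,0],0],
  [[0,0,0],0],
], fingers=0.5)

```text
time_s: 63.27
tcp_pos: [0.4738, 0.2425, 0.2182]
eef_rot: [-135.7, 89.9, 49.8]
contact_force: [0.2, 0.2, 0.2]
gripper_width: 0.0437
```

```bash

python3 - <<'E'
from h import *
im,c=shot('w33')
go([.4275,.2375,.1],-83.8)
E
```

```text
t=63.3 tcp=[0.4744 0.2428 0.218 ] phi=-84.58 w=0.044 shift units xyz=[5.9  0.05 2.36] turn units=-0.13 or 29.87 j6=47.2
```

View pics/w33.png

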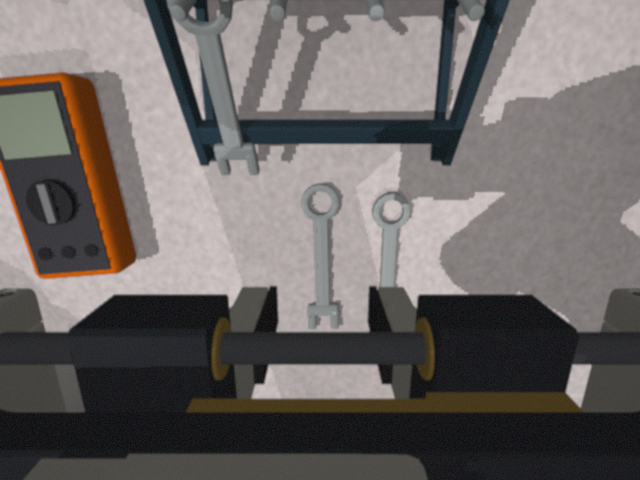

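```bash

python3 - <<'E'
from h import *
im,c=load('w33')
E=onz('',(321,202),.008,c);J=onz('',(324,304),.008,c);v=E-J;u=v/np.linalg.norm(v);print(E,np.linalg.norm(v),np.degrees(np.arctan2(v[1],v[0])),'mid',E-.061*u)
E=onz('',(391,210),.008,c);print('s3 eye',E)
E
```

```text
[0.48828887 0.24430216 0.008     ] 0.11117627764487582 7.0040926056657895 mid [0.42774409 0.23686381 0.008     ]
s3 eye [0.48685061 0.17429868 0.008     ]
```

step_arm([
  [[0.6,0,0.6],-0.13],
  [[0.9,0.05,0.8],0],
  [[0.9,0,0.8],0],
  [[0.9,0,0.16],0],
  [[0.9,0,0],0],
  [[0.9,0,0],0],
  [[0.9,0,0],0],
  [[0.9,0,0],0],
  [[0.8,0,0],0],
  [[0.8,0,0],0],
  [[0.6,0,0],0],
  [[0.5,0,0],0],
  [[0.2,0,0],0],
  [[0,0,0],0],
  [[0,0,0],0],
], fingers=0.6)

```text
time_s: 64.57
tcp_pos: [0.4278, 0.2368, 0.0214]
eef_rot: [61.4, 90.0, -112.4]
contact_force: [-0.1, 1.2, 0.1]
gripper_width: 0.0351
```

step_arm([
  [[0,0,0],0],
  [[0,0,0],0],
  [[0,0,0],0],
  [[0,0,0],0],
  [[0,0,0],0],
  [[0,0,0],0],
  [[0,0,0],0],
  [[0,0,0],0],
], fingers=1, grip_force=35)

```text
time_s: 65.23
tcp_pos: [0.4277, 0.237, 0.0221]
eef_rot: [-141.6, 89.9, 44.6]
contact_force: [-1.0, -0.5, 5.7]
gripper_width: 0.0139
```

step_arm([
  [[-0.3,0,0],0],
  [[-0.5,0,0],0],
  [[-0.8,0,0],0],
  [[-0.9,0,0],0],
  [[-0.9,0,0],0],
  [[-0.9,0,0],0],
  [[-0.9,0,0],0],
  [[-0.9,0,0],0],
  [[-0.9,0,0],0],
  [[-0.9,0,0],0],
  [[-0.9,0,0],0],
  [[-0.4,0,0],0.13],
  [[0,0,0],0],
  [[0,0,0],0],
])

```text
time_s: 66.4
tcp_pos: [0.427, 0.2364, 0.2051]
eef_rot: [-34.2, 90.0, 151.2]
contact_force: [-0.9, -0.2, -1.0]
gripper_width: 0.0143
```

```bash

python3 - <<'E'
from h import *
im,c=shot('w34')
cv2.imwrite('pics/w34z.png',cv2.resize(im[120:300,230:420],None,fx=3.2,fy=3.2,interpolation=cv2.INTER_CUBIC))
go([.4275,.2375,.1],-84.6)
E
```

```text
t=66.5 tcp=[0.4267 0.2361 0.2045] phi=-84.63 w=0.014 shift units xyz=[ 5.23 -0.07 -0.05] turn units=-0.01 or 29.99 j6=43.3
```

View pics/w34z.png

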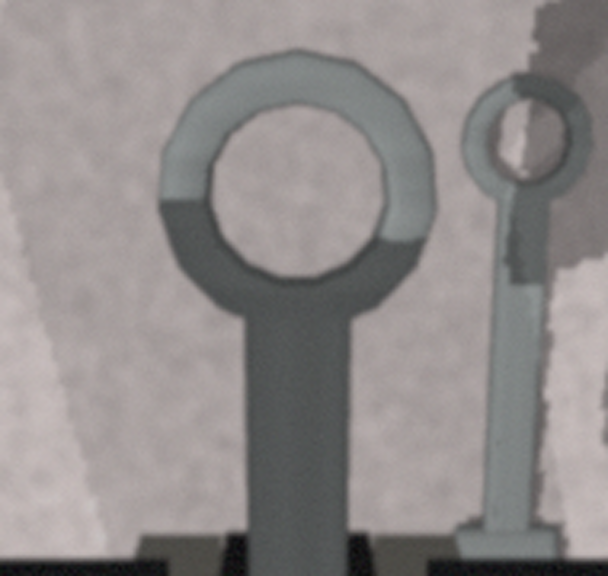

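```bash

cat >> h.py <<'E'
def hang(k,rel_y,rel_z,s=.060,drop=.018):
    s0,R=st(); E=np.array(TIPS[k])+(s-.041)*D
    T=E-R[:,1]*rel_y-R[:,2]*rel_z+np.array([0,0,drop]); print('target',T.round(4)); go(T,-84.6)
E
python3 - <<'E'
from h import *
held('w34',(323.1,177.8))
hang(2,.001,-.0605)
E
```

```text
eye [0.4882 0.2407 0.1905] rel tool [ 0.0139  0.0012 -0.0617]
target [0.5426 0.2215 0.1852]
t=66.5 tcp=[0.4267 0.2361 0.2045] phi=-84.63 w=0.014 shift units xyz=[ 0.96  1.27 -5.7 ] turn units=-0.01 or 29.99 j6=43.3
```

step_arm([
  [[0,0.2,-0.6],0],
  [[0,0.3,-0.9],0],
  [[0,0.3,-0.9],0],
  [[0,0.3,-0.9],0],
  [[0,0.17,-0.9],0],
  [[0,0,-0.9],0],
  [[0.2,0,-0.56],0],
  [[0.3,0,0],0],
  [[0.37,0,0],0],
  [[0,0,0],0],
  [[0.2,0,-0.14],0],
  [[0.2,0,-0.14],0],
  [[0.2,0,-0.15],0],
  [[0,0,0],0],
  [[0,0,0],0],
])

```text
time_s: 67.7
tcp_pos: [0.551, 0.2227, 0.176]
eef_rot: [32.9, 90.0, -141.7]
contact_force: [-0.2, -0.3, -1.1]
gripper_width: 0.0141
```

```bash

python3 - <<'E'
from h import *
im,c=shot('w35')
hang(2,.001,-.061,.045)
cv2.imwrite('pics/w35z.png',cv2.resize(im[80:300,230:420],None,fx=2.7,fy=2.7,interpolation=cv2.INTER_CUBIC))
E
```

```text
target [0.5507 0.2223 0.1729]
t=67.8 tcp=[0.551  0.2228 0.1762] phi=-84.61 w=0.014 shift units xyz=[0.17 0.02 0.02] turn units=-0.00 or 30.00 j6=54.5
```

View pics/w35z.png

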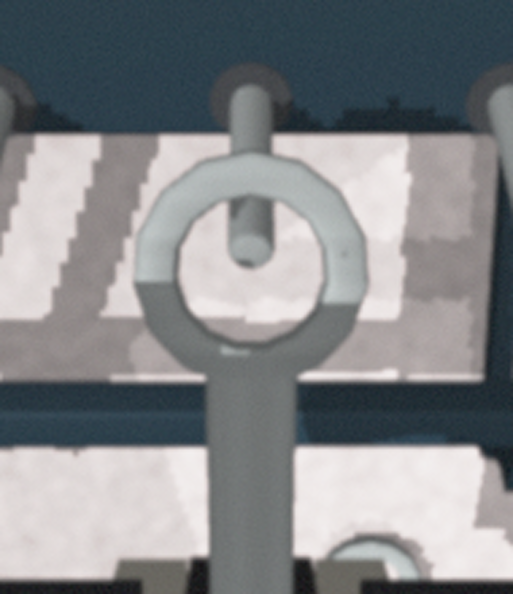

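Tip centred in the hole. Continue down the peg.

step_arm([
  [[0.2,0,-0.13],0],
  [[0.2,0,-0.13],0],
  [[0.2,0,-0.13],0],
  [[0.2,0,-0.13],0],
  [[0.2,0,-0.13],0],
  [[0.2,0,-0.13],0],
  [[0.2,0,-0.13],0],
  [[0.1,0,-0.06],0],
  [[0,0,0],0],
  [[0,0,0],0],
])

```text
time_s: 68.58
tcp_pos: [0.5703, 0.2245, 0.1459]
eef_rot: [41.8, 90.0, -132.8]
contact_force: [-0.9, 0.8, -0.5]
gripper_width: 0.0141
```

```bash

python3 - <<'E'
from h import *
im,c=shot('w36')
hang(2,.001,-.061,.013);print(st()[0]['contact_force'])
cv2.imwrite('pics/w36z.png',cv2.resize(im[80:300,230:420],None,fx=2.7,fy=2.7,interpolation=cv2.INTER_CUBIC))
E
```

```text
target [0.569  0.224  0.1467]
t=68.6 tcp=[0.5704 0.2245 0.1462] phi=-84.61 w=0.014 shift units xyz=[-0.02  0.02  0.07] turn units=-0.00 or 30.00 j6=55.7
[-0.15215614  0.58192091 -1.9914091 ]
```

View pics/w36z.png

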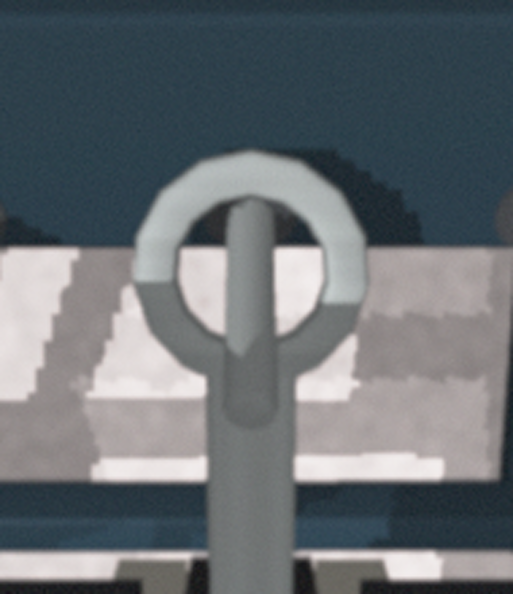

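Release, back off upward, then check.

step_arm([
  [[0,0,0],0],
  [[0,0,0],0],
  [[0,0,0],0],
  [[0,0,0],0],
  [[0,0,0],0],
  [[0,0,0],0],
  [[-0.5,0,0],0],
  [[-0.9,0,0],0],
  [[-0.9,0,0],0],
  [[-0.9,0,0],0],
  [[-0.9,0,0],0],
  [[0,0,0],0],
  [[0,0,0],0],
], fingers=0.68)

```text
time_s: 69.72
tcp_pos: [0.5709, 0.2249, 0.2302]
eef_rot: [-149.6, 89.8, 35.8]
contact_force: [0.7, -0.1, 1.2]
gripper_width: 0.0284
```

```bash

python3 - <<'E'
from h import *
im,c=shot('w37')
P=np.array(TIPS[2])-.041*D
go([P[0]-.003,P[1],.19],-84.6);print(P)
expect(2,.112,'w37')
cv2.imwrite('pics/w37z.png',cv2.resize(im[40:290,230:430],None,fx=2.4,fy=2.4,interpolation=cv2.INTER_CUBIC))
E
```

```text
t=69.8 tcp=[0.5703 0.2246 0.2289] phi=-84.62 w=0.028 shift units xyz=[ 1.95  0.06 -3.2 ] turn units=-0.00 or 30.00 j6=55.7
[0.63721227 0.22941311 0.11801477]
0 [323.7 157.3] [323.5 255. ] [323.6 166.6] [323.5 260. ]
0.005 [323.7 162.1] [323.5 259.4] [323.7 171.4] [323.5 264.4]
0.01 [323.7 167. ] [323.5 263.9] [323.7 176.3] [323.5 268.9]
```

View pics/w37z.png

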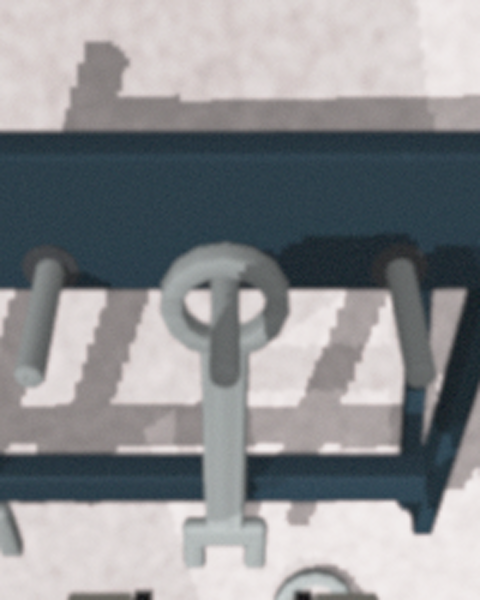

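step_arm([
  [[0,0.06,-0.8],0],
  [[0,0,-0.9],0],
  [[0,0,-0.9],0],
  [[0,0,-0.6],0],
  [[0,0,0],0],
  [[0.8,0,0],0],
  [[0.9,0,0],0],
  [[0.9,0,0],0],
  [[0.7,0,0],0],
  [[0.4,0,0],0],
  [[0.2,0,0],0],
  [[0.1,0,0],0],
  [[0,0,0],0],
  [[0,0,0],0],
], fingers=0.82)

```text
time_s: 70.93
tcp_pos: [0.6345, 0.2296, 0.149]
eef_rot: [-159.2, 89.9, 26.2]
contact_force: [0.0, -0.5, -0.1]
gripper_width: 0.0158
```

step_arm([
  [[0.07,0,0],0],
  [[0.07,0,0],0],
  [[0,0,0],0],
  [[0,0,0],0],
])

```text
time_s: 71.27
tcp_pos: [0.6345, 0.2296, 0.1459]
eef_rot: [-155.0, 89.9, 30.4]
contact_force: [0.1, 0.8, 1.7]
gripper_width: 0.0158
```

step_arm([
  [[0.07,0,0],0],
  [[0.07,0,0],0],
  [[0.07,0,0],0],
  [[0,0,0],0],
  [[0,0,0],0],
])

```text
time_s: 71.68
tcp_pos: [0.6351, 0.2299, 0.1445]
eef_rot: [-165.5, 89.8, 20.0]
contact_force: [-5.7, -0.3, 17.6]
gripper_width: 0.0157
```

step_arm([
  [[-0.8,0,0],0],
  [[-1,0,0],0],
  [[-1,0,0],0],
  [[-1,0,0],0],
  [[0,0.2,1],0],
  [[0,0.3,1],0],
  [[0,0.3,1],0],
  [[0,0.3,1],0],
  [[0,0.3,1],0],
  [[0,0.3,1],0],
  [[0,0.4,1],0],
  [[0,0.4,0.9],0],
  [[0,0,0],0],
  [[0,0,0],0],
], fingers=0.5)

```text
time_s: 72.85
tcp_pos: [0.481, 0.1644, 0.2177]
eef_rot: [-143.5, 89.9, 41.9]
contact_force: [-0.3, 0.5, 0.7]
gripper_width: 0.044
```

```bash

python3 - <<'E'
from h import *
im,c=shot('w38')
go([.4205,.167,.021],-84.4)
E
```

```text
t=72.9 tcp=[0.4817 0.1648 0.2176] phi=-84.60 w=0.044 shift units xyz=[ 9.83 -0.39  3.04] turn units=-0.03 or 29.97 j6=54.4
```

View pics/w38.png

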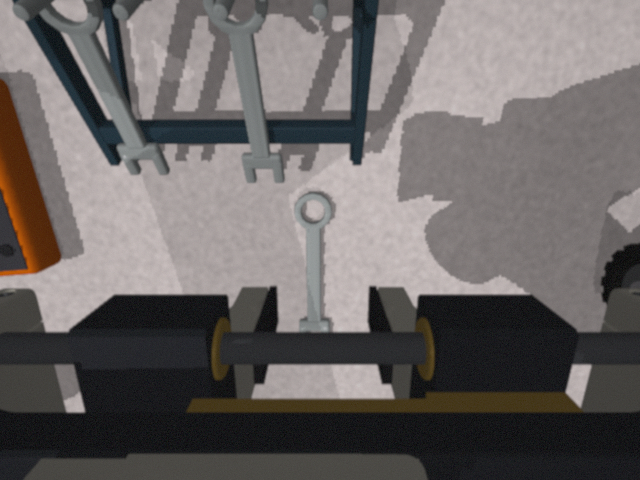

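```bash

python3 - <<'E'
from h import *
im,c=load('w38')
E=onz('',(313,210),.008,c);J=onz('',(315.5,320),.008,c);v=E-J;u=v/np.linalg.norm(v);m=E-.066*u;a=np.degrees(np.arctan2(v[1],v[0]));print(E,np.linalg.norm(v),a,'mid',m)
go([m[0],m[1],.0215],a-90)
E
```

```text
[0.48685847 0.17335232 0.008     ] 0.12227017830604041 6.213471102546092 mid [0.42124618 0.16620893 0.008     ]
t=72.9 tcp=[0.4817 0.1648 0.2176] phi=-84.60 w=0.044 shift units xyz=[ 9.8  -0.35  3.01] turn units=-0.13 or 29.87 j6=54.4
```

step_arm([
  [[0.6,-0.1,0.7],-0.1],
  [[0.9,-0.15,0.8],0],
  [[0.9,-0.1,0.8],0],
  [[0.9,0,0.7],0],
  [[0.9,0,0],0],
  [[0.9,0,0],0],
  [[0.9,0,0],0],
  [[0.9,0,0],0],
  [[0.8,0,0],0],
  [[0.8,0,0],0],
  [[0.6,0,0],0],
  [[0.5,0,0],0],
  [[0.2,0,0],0],
  [[0,0,0],0],
  [[0,0,0],0],
], fingers=0.6)

```text
time_s: 74.15
tcp_pos: [0.4216, 0.1659, 0.0211]
eef_rot: [56.7, 90.0, -117.3]
contact_force: [0.2, 0.4, -0.3]
gripper_width: 0.0353
```

step_arm([
  [[0,0,0],0],
  [[0,0,0],0],
  [[0,0,0],0],
  [[0,0,0],0],
  [[0,0,0],0],
  [[0,0,0],0],
  [[0,0,0],0],
  [[0,0,0],0],
], fingers=1, grip_force=35)

```text
time_s: 74.82
tcp_pos: [0.4215, 0.166, 0.0216]
eef_rot: [-145.4, 89.9, 40.6]
contact_force: [-1.5, 0.3, 6.8]
gripper_width: 0.014
```

step_arm([
  [[-0.3,0,0],0],
  [[-0.5,0,0],0],
  [[-0.8,0,0],0],
  [[-0.9,0,0],0],
  [[-0.9,0,0],0],
  [[-0.9,0,0],0],
  [[-0.9,0,0],0],
  [[-0.9,0,0],0],
  [[-0.9,0,0],0],
  [[-0.9,0,0],0],
  [[-0.9,0,0],0],
  [[-0.4,0,0],0.1],
  [[0,0,0],0],
  [[0,0,0],0],
])

```text
time_s: 75.98
tcp_pos: [0.4208, 0.1654, 0.2048]
eef_rot: [-62.8, 90.0, 122.6]
contact_force: [-0.8, 0.6, -1.3]
gripper_width: 0.014
```

```bash

python3 - <<'E'
from h import *
im,c=shot('w39')
cv2.imwrite('pics/w39z.png',cv2.resize(im[120:300,230:420],None,fx=3.2,fy=3.2,interpolation=cv2.INTER_CUBIC))
hang(1,.001,-.066)
E
```

```text
target [0.5417 0.1713 0.1853]
t=76.0 tcp=[0.4205 0.1652 0.2042] phi=-84.63 w=0.014 shift units xyz=[ 0.94  0.26 -6.07] turn units=-0.01 or 29.99 j6=48.8
```

View pics/w39z.png

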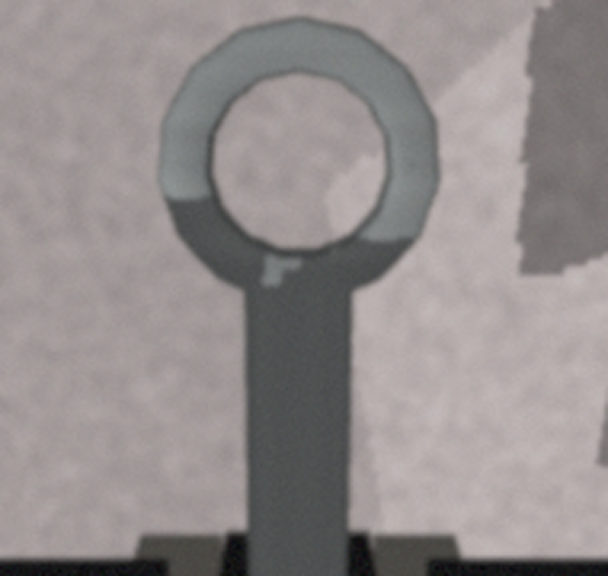

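step_arm([
  [[0,0.1,-0.6],0],
  [[0,0.16,-0.9],0],
  [[0,0,-0.9],0],
  [[0,0,-0.9],0],
  [[0,0,-0.9],0],
  [[0,0,-0.9],0],
  [[0.2,0,-0.9],0],
  [[0.3,0,-0.07],0],
  [[0.37,0,0],0],
  [[0,0,0],0],
  [[0.2,0,-0.14],0],
  [[0.2,0,-0.14],0],
  [[0.2,0,-0.15],0],
  [[0,0,0],0],
  [[0,0,0],0],
])

```text
time_s: 77.28
tcp_pos: [0.551, 0.1727, 0.1757]
eef_rot: [37.8, 90.0, -136.8]
contact_force: [-0.1, 0.2, -1.6]
gripper_width: 0.0142
```

```bash

python3 - <<'E'
from h import *
im,c=shot('w40')
hang(1,.001,-.066,.045)
cv2.imwrite('pics/w40z.png',cv2.resize(im[80:300,230:420],None,fx=2.7,fy=2.7,interpolation=cv2.INTER_CUBIC))
E
```

```text
target [0.5503 0.1721 0.1729]
t=77.3 tcp=[0.551  0.1727 0.1759] phi=-84.60 w=0.014 shift units xyz=[0.15 0.03 0.04] turn units=-0.00 or 30.00 j6=58.6
```

View pics/w40z.png

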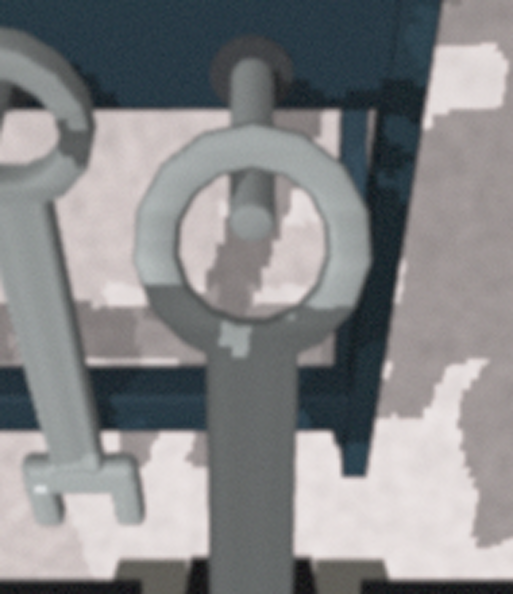

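step_arm([
  [[0.2,0,-0.13],0],
  [[0.2,0,-0.13],0],
  [[0.2,0,-0.13],0],
  [[0.2,0,-0.13],0],
  [[0.2,0,-0.13],0],
  [[0.2,0,-0.13],0],
  [[0.2,0,-0.13],0],
  [[0.1,0,-0.06],0],
  [[0,0,0],0],
  [[0,0,0],0],
])

```text
time_s: 78.17
tcp_pos: [0.5704, 0.1744, 0.1456]
eef_rot: [38.2, 90.0, -136.4]
contact_force: [-1.1, -0.5, -0.7]
gripper_width: 0.0141
```

```bash

python3 - <<'E'
from h import *
im,c=shot('w41')
hang(1,.001,-.066,.013);print(st()[0]['contact_force'])
cv2.imwrite('pics/w41z.png',cv2.resize(im[80:300,230:420],None,fx=2.7,fy=2.7,interpolation=cv2.INTER_CUBIC))
E
```

```text
target [0.5686 0.1738 0.1467]
t=78.2 tcp=[0.5704 0.1744 0.1458] phi=-84.61 w=0.014 shift units xyz=[-0.04  0.02  0.09] turn units=-0.00 or 30.00 j6=59.6
[-0.11003666 -0.34688606 -0.93265134]
```

View pics/w41z.png

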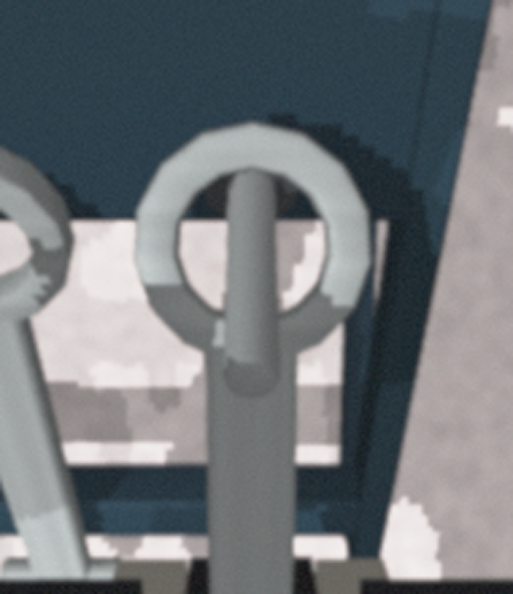

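step_arm([
  [[0,0,0],0],
  [[0,0,0],0],
  [[0,0,0],0],
  [[0,0,0],0],
  [[0,0,0],0],
  [[0,0,0],0],
  [[-0.5,0,0],0],
  [[-0.9,0,0],0],
  [[-0.9,0,0],0],
  [[-0.9,0,0],0],
  [[-0.9,0,0],0],
  [[0,0,0],0],
  [[0,0,0],0],
], fingers=0.7)

```text
time_s: 79.3
tcp_pos: [0.5709, 0.1748, 0.2297]
eef_rot: [-153.2, 89.8, 32.2]
contact_force: [-0.3, 0.0, -1.1]
gripper_width: 0.0263
```

```bash

python3 - <<'E'
from h import *
im,c=shot('w42')
P=np.array(TIPS[1])-.041*D
go([P[0]-.003,P[1],.19],-84.6);print(P)
expect(1,.122,'w42')
cv2.imwrite('pics/w42z.png',cv2.resize(im[40:290,230:430],None,fx=2.4,fy=2.4,interpolation=cv2.INTER_CUBIC))
E
```

```text
t=79.3 tcp=[0.5704 0.1745 0.2285] phi=-84.62 w=0.026 shift units xyz=[ 1.93  0.06 -3.43] turn units=-0.00 or 30.00 j6=59.6
[0.64181227 0.17971311 0.11801477]
0 [323.6 150.4] [323.4 256.9] [323.6 160. ] [323.4 261.7]
0.005 [323.6 155.2] [323.4 261.2] [323.6 164.7] [323.4 266.1]
0.01 [323.6 160. ] [323.4 265.6] [323.6 169.5] [323.4 270.5]
```

View pics/w42z.png

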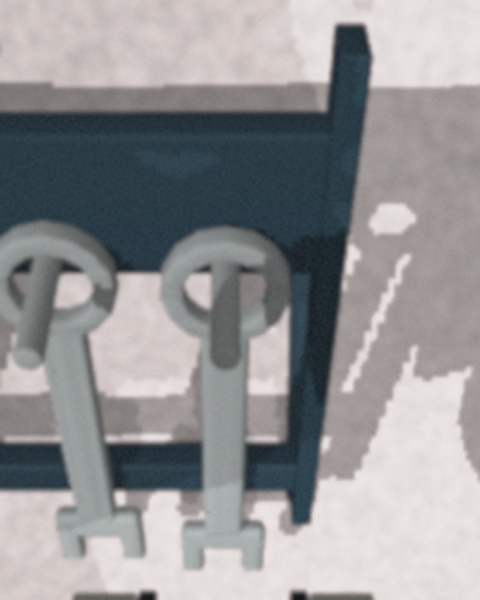

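step_arm([
  [[0,0.06,-0.8],0],
  [[0,0,-0.9],0],
  [[0,0,-0.9],0],
  [[0,0,-0.83],0],
  [[0,0,0],0],
  [[0.8,0,0],0],
  [[0.9,0,0],0],
  [[0.9,0,0],0],
  [[0.7,0,0],0],
  [[0.4,0,0],0],
  [[0.2,0,0],0],
  [[0.1,0,0],0],
  [[0,0,0],0],
  [[0,0,0],0],
], fingers=0.84)

```text
time_s: 80.52
tcp_pos: [0.6391, 0.1799, 0.1485]
eef_rot: [-161.3, 89.9, 24.1]
contact_force: [-0.3, 0.4, 1.3]
gripper_width: 0.0142
```

step_arm([
  [[0.07,0,0],0],
  [[0.07,0,0],0],
  [[0,0,0],0],
  [[0,0,0],0],
])

```text
time_s: 80.85
tcp_pos: [0.6393, 0.1799, 0.1458]
eef_rot: [-165.2, 89.9, 20.2]
contact_force: [-0.5, 0.4, 4.3]
gripper_width: 0.014
```

step_arm([
  [[0.07,0,0],0],
  [[0.07,0,0],0],
  [[0.05,0,0],0],
  [[0,0,0],0],
  [[0,0,0],0],
])

```text
time_s: 81.27
tcp_pos: [0.6396, 0.1803, 0.1446]
eef_rot: [-167.2, 89.8, 18.3]
contact_force: [-6.8, 1.2, 19.9]
gripper_width: 0.0139
```

Seated at the same depth as the others. Retreat and take final checks.

step_arm([
  [[-0.5,0,0],0],
  [[-0.9,0,0],0],
  [[-0.9,0,0],0],
  [[-0.9,0,0],0],
  [[-0.9,0,0],0],
  [[-0.9,0,0],0],
  [[-0.9,0,0.5],0],
  [[-0.5,0,1],0],
  [[0,0,1],0],
  [[0,0,1],0],
  [[0,0,1],0],
  [[0,0,1],0],
  [[0,0,0],0],
  [[0,0,0],0],
])

```text
time_s: 82.43
tcp_pos: [0.5286, 0.1693, 0.2698]
eef_rot: [-141.3, 90.0, 44.1]
contact_force: [0.1, -0.0, 0.6]
gripper_width: 0.0139
```

```bash

python3 - <<'E'
from h import *
im,c=shot('w43');s,_=shot('sc7','scene');shot('top7','top')
cv2.imwrite('pics/sc7z.png',cv2.resize(s[170:380,170:440],None,fx=2.8,fy=2.8,interpolation=cv2.INTER_CUBIC))
go([.5,.2,.3])
for k,L in((1,.122),(2,.112),(4,.1032)):
    print(k);expect(k,L,'w43')
E
```

```text
t=82.6 tcp=[0.5298 0.1695 0.2691] phi=-84.62 w=0.014 shift units xyz=[-1.55 -1.66  1.34]
1
0 [321.5  88.4] [321.7 203.5] [321.5  98.4] [321.8 209. ]
0.005 [321.5  92. ] [321.7 207.1] [321.5 102. ] [321.7 212.6]
0.01 [321.4  95.6] [321.7 210.8] [321.5 105.7] [321.7 216.2]
2
0 [254.3  88.2] [271.3 196.4] [255.9  98.3] [272.2 202.1]
0.005 [253.5  91.8] [270.9 200. ] [255.1 101.9] [271.8 205.6]
0.01 [252.7  95.4] [270.4 203.6] [254.4 105.6] [271.3 209.3]
4
0 [120.3  88.8] [167.6 190.3] [125.   98.9] [170.4 196.2]
0.005 [117.9  92.4] [166.2 193.9] [122.7 102.5] [169.1 199.8]
0.01 [115.5  96. ] [164.8 197.6] [120.4 106.1] [167.7 203.5]
```

View pics/w43.png

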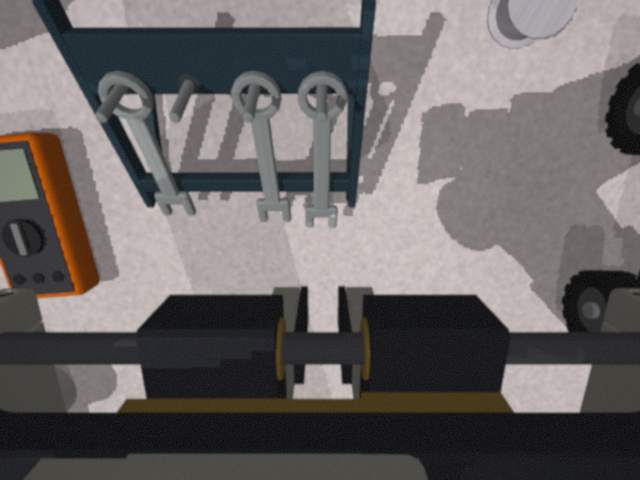

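View pics/sc7z.png

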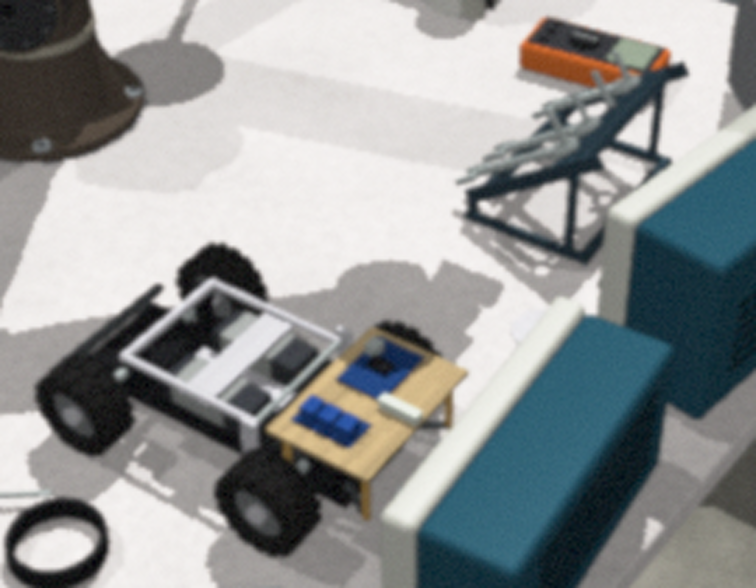

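View pics/top7.png

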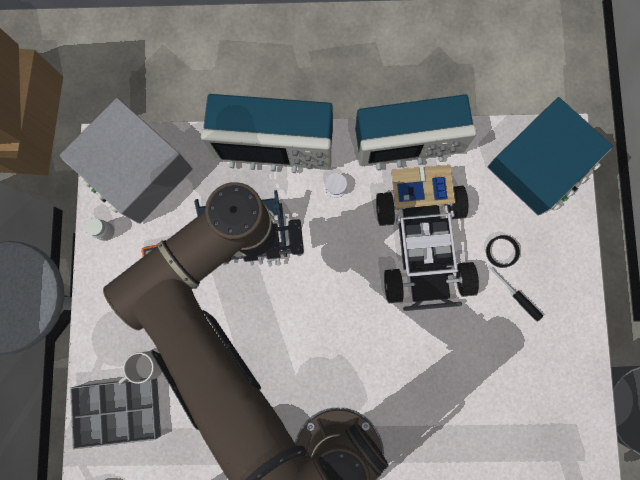

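```bash

python3 - <<'E'
from h import *
a=cv2.imread('pics/top0.png');b,_=load('top7')
f=lambda im:cv2.resize(im[200:320,375:495],None,fx=3.3,fy=3.3,interpolation=cv2.INTER_CUBIC)
cv2.imwrite('pics/cmp2.png',np.hstack([f(a),f(b)]))
for P in [(.4737,-.195),(.4825,-.3221)]:
  for z in(.09,.113): print((proj('top',[*P,z])-[375,200])*3.3)
_,c=load('w4'); print(proj('',[.4825,-.3221,.09],c),proj('',[.4825,-.3221,.113],c))
E
```

```text
[108.50912238 246.48594267]
[112.10187893 243.71382333]
[265.81880224 233.15966735]
[271.76162097 230.18726103]
[323.61851587 155.79954294] [323.65995691 157.73627577]
```

View pics/cmp2.png

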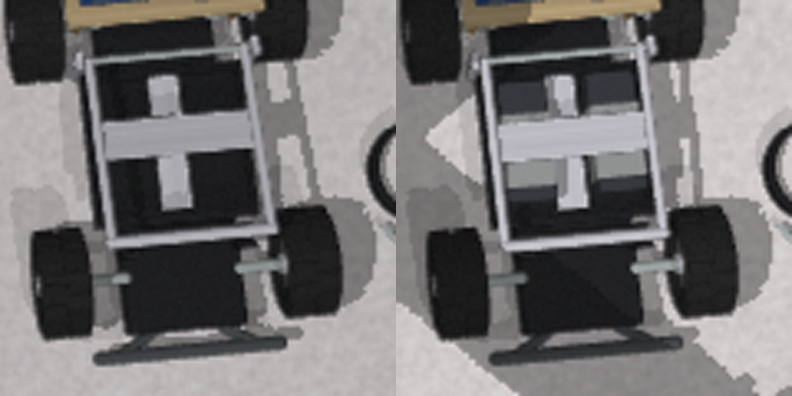

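```bash
python3 -c "
from plant import *
print(close_job())"
```

```text
the job is handed in; nothing more can be done
None
```

The job is done and handed in at about 83 s of the 200 s allowed. I swung the frame upright, laid both packs flat in the two bays, and swung the frame back down and pressed its bar home. All three spanners hang on the rack, on pegs 1, 2 and 4, each pressed down to the rail.

**Last checks:**
- **Frame:** the bar measures 90.5 mm up from two views. Pressing on it met hard resistance at a bar-top height of about 94 mm, against about 95 mm expected when home. That press peaked at 43 N vertically, with the closed fingertips, not the gripper's body.
- **Packs:** the pictures show both lying in their bays under the frame.
- **Spanners:** the ring and jaw pixels match the fully seated positions. All three presses stopped at the same height (fingers' centre 144.5 mm up) at 15–20 N.
- **Bystanders:** I saw no sign that anything else on the bench had moved.

**What went wrong or disagreed:**
- Spanner 3 was knocked about 2 cm early on, so I measured it again before grasping it.
- The first grasp of spanner 1 failed because I lifted before the fingers had closed; the second held.
- My first two-view height for the bar (92 mm) disagrees with the starting scene and top pictures, which show it standing roughly 20 mm higher. The final checks do not depend on that reading.

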